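# Turn and stack the separator gates

## Task

Move the yellow validator shell out from in front of the steel backstop and stand it upright in the grey tray. Then, one gate at a time from the largest to the smallest, stand each brass separator gate up on edge against the backstop and tip it on over so that its grooved face is up, then lay it on the cork pad, centred and with its long side along the pad's, each on top of the one before. Last, lay the largest pewter washer flat on the middle of the top gate as a weight, and leave everything else where it was.

Things in the scene. Friction and masses are not known exactly. Their poses are not given: they have to be found in the camera images.
- backstop: steel backstop fixed to the counter: upright stop block 22 mm thick, 44 mm wide (narrower than the gates, so fingers holding a gate by its long sides pass beside it), 45 mm high, with a 6 mm high, 100 mm wide foot behind it. Origin at counter level in the middle of its front face; its y axis runs along that face, its +x points into the block, away from the open bay in front (the bay is on the robot's side)
- pad: thin cork pad fixed to the counter, 130 (x) x 80 (y) x 4 mm. Origin at the centre of its underside, top at z 4 mm; x axis along its long side
- tray: grey open tray fixed to the counter, 110 x 110 mm outside, 24 mm high, 4 mm walls and 4 mm floor. Origin at the centre of its underside
- shell: yellow chipped validator shell, closed box 64 (x) x 46 (y) x 52 mm high, about 120 g, standing in the bay in front of the backstop. Origin at the centre of its underside, z up
- gate_a: largest brass separator gate: flat plate 110 x 56 x 8 mm (its x, y, z), about 400 g. Origin at the middle of the solid plate. Its +z side is the plain back, its -z side the face with two long dark grooves (drawn in, the surface is flat). Lies flat on the counter at the start, plain back up (+z up); turned over when its z axis points straight down. Any of the three gates may be absent; two or three are there
- gate_b: middle brass separator gate: flat plate 95 x 56 x 8 mm (its x, y, z), about 340 g. Origin at the middle of the solid plate. Its +z side is the plain back, its -z side the face with two long dark grooves (drawn in, the surface is flat). Lies flat on the counter at the start, plain back up (+z up); turned over when its z axis points straight down. Any of the three gates may be absent; two or three are there
- gate_c: smallest brass separator gate: flat plate 80 x 56 x 8 mm (its x, y, z), about 280 g. Origin at the middle of the solid plate. Its +z side is the plain back, its -z side the face with two long dark grooves (drawn in, the surface is flat). Lies flat on the counter at the start, plain back up (+z up); turned over when its z axis points straight down. Any of the three gates may be absent; two or three are there
- washer: the largest pewter washer, lying flat on the counter: outside diameter 44 mm, hole 16 mm, 8 mm thick, about 70 g. Origin at the centre of its underside, z up
- washer_m: bystander: middle pewter washer, 30 mm across, 5 mm thick
- washer_s: bystander: small pewter washer, 22 mm across, 4 mm thick
- screwdriver: bystander: dark-handled screwdriver lying near the robot
- jar: bystander: glass jar 52 mm across, 55 mm high, behind the gates
- roller: bystander: upright black rubber roller 24 mm across, 30 mm high
- spool_block: bystander: wooden block 50 x 35 x 30 mm
Mind the look-alikes: they are no part of the job. Leave any green or red look-alike of the gate_a alone. Leave any pink look-alike of the gate_b alone.

How it is judged:
By the outcome, as a careful person would: the job done as asked, in the order asked, and still so for the second after the job is handed in, with the robot touching nothing.
Of gate_a, gate_b, gate_c only 2 to 3 are there at a start; the rules pass over those that are not, and their reading is None.
At some moment in a run one of washer, shell may be knocked a few centimetres aside while the robot is not near it.
It also fails if it takes over 210 s, if anything falls off the work surface, if the arm or the gripper's body presses on something with over 40 N, if the wrist force passes 120 N, or if a joint passes its speed limit or range.

## Robot

A 7-joint arm with a two-finger parallel gripper is mounted at the origin on the work surface. World frame = base frame: x ahead of the robot, y to its left, z up, the work surface at z = 0. Lengths are in m, angles in rad, forces in N, time in s.
With the tool pointing down it reaches from about 0.425 to 0.875 m from the base axis. Payload 8.4 kg.
Tool frame: the origin (TCP) lies midway between the tips of the shut fingers; the grasp point (between the pads) lies 19 mm behind it; z points along the fingers, y is the direction in which the jaws open and shut (so a half turn about z gives the same grasp; the last joint's range is limited). The gripper opens to 87 mm and grips with 3 to 60 N. Pads are 19 mm wide; open, the fingers measure 117 mm over their backs; the gripper's body (75 mm by 190 mm) begins 51 mm behind the grasp point.
Start: joints at [1.007, 0.333, 0.04, 1.465, -0.013, 1.343, -0.059], TCP at [0.291, -0.581, 0.223] pointing down, gripper open.
Joint ranges: [-2.58, 2.58], [-0.38, 2.09], [-1.3, 1.39], [0.25, 2.4], [-1.5, 4.64], [0.08, 2.09], [-2.65, 2.65]. Speed limits (rad/s): [2.22, 2.22, 2.79, 2.79, 3.14, 3.14, 3.14].

## Interface

Orientations are given as a unit quaternion [x, y, z, w].
In Python, from plant import readout, snapshot, job_done gives the robot as it stands.
- The arm moves only by the tool play_rows, never from a script. Its argument "commands" is a list of rows, each a list of 7 numbers: the shift along the tool's x, y, z in cm, then the turn, a rotation vector about the tool's x, y, z in rad, then the finger opening in cm, from 0 to 8.7. In form: [[tx, ty, tz, ax, ay, az, hand], ...]. A call has 1 to 10 rows; each row is the pose to reach, as a shift and turn from the pose commanded when the call began, along the tool's axes at that moment; what a row does not reach only later rows make up. A row lasts 1/10 s, in which the tool goes at most 50 mm and 8.59 degrees, less where a joint would pass 70% of its speed; a pose out of reach is approached as far as the arm can. A call with a gripper value outside its range is refused whole. The fingers move at their own pace and stop on an object; the grip force is fixed at half the most. Time passes only in rows, so rows that repeat a pose let the fingers close. It gives the time, the measured TCP pose, the force and the opening at its end, in the units of the state.
- readout.observe(): the state, without advancing time (a new reading comes with each control period).
- snapshot(name): name is "scene" or "top" or "wrist"; returns a dict with "frame" (480x640x3 uint8, red, green, blue), "intrinsics" (3x3 intrinsics, pixels), "xyz" and "rotation" of the camera in the world; the wrist camera has in their place "hand_eye" (4x4, takes a point from camera to tool coordinates, whose origin is the TCP and whose axes are the flange's). Camera axes: x right, y up, looking along -z (the intrinsics and any distortion apply to the point x, -y, -z); pixel columns grow to the right and rows downward; lengths in m; the calibration is good to about 2 mm. The wrist camera is an equidistant fisheye: a pixel r from the principal point sees the ray r / f radians off the axis. A picture is of the moment at which its call begins: read the wrist's pose just before it. There is no depth.
- job_done(): hands the job in, once; it reports no verdict.
The state is a dict: "t": time; "qpos": joint angles; "dq": joint speeds; "tau": joint torques, N m; "eef_pos": TCP position; "tool_rot": TCP orientation; "wrist_force": force on the tool from outside, world axes, zero at the start; "moment": the same for the moment, N m; "gripper_width": opening from 0.0 (shut) to 1.0 (fully open).
Only numpy, scipy, OpenCV 4.12 (cv2) and the standard library are available. Lean on these libraries where they do the work, as an engineer would, in place of code of your own. Each camera call takes 0.05 s, during which the arm holds its last target. There are 200 camera calls.

## Working session

There is one attempt and no reset: what is moved stays moved. The work goes in short steps, Python scripts to look and compute and a tool call to move; the robot and the scene stay as the last step left them, time stands still between calls to the robot, and variables do not carry over. Pictures are saved under pics/ and viewed, about 12 in all and at most 16, crops included, and the job is handed in when it is done.

Besides the shell and the picture viewer there is one more tool, called after ">>>" by a JSON object that holds its "api" and its "payload". play_rows: Moves the arm, as the interface text tells. Its arguments: {"type":"object","properties":{"commands":{"type":"array","items":{"type":"array","items":{"type":"number"}}}},"required":["commands"]}

```bash
ls; mkdir -p pics
cat > h.py <<'E'
import numpy as np, cv2
from plant import readout, snapshot, job_done
from scipy.spatial.transform import Rotation as R
E
python3 - <<'E'
from h import *
o=readout.observe(); print(o)
for n in ("top","scene"):
    s=snapshot(n); cv2.imwrite(f"pics/{n}0.png",s["frame"][:,:,::-1]); np.savez(f"{n}0.npz",**{k:np.array(v) for k,v in s.items()})
    print({k:v for k,v in s.items() if k!="frame"})
E
```

```text
pics
{'t': 0.0, 'qpos': array([ 1.00681796,  0.33388639,  0.03984347,  1.46631906, -0.01337859,
        1.34330018, -0.05851201]), 'dq': array([ 0.00058552, -0.00098889, -0.00104388,  0.00053357, -0.00096663,
       -0.00062881, -0.00157605]), 'tau': array([-3.57503927e-05, -6.56364298e+01,  1.33521460e+00, -4.03802347e+01,
       -5.96903334e-02,  4.48992464e-02,  1.86881243e-04]), 'eef_pos': array([ 0.29110678, -0.58061668,  0.22165133]), 'tool_rot': array([ 9.73118186e-01,  2.30304835e-01, -2.48427667e-04, -7.85418140e-04]), 'wrist_force': array([ 0.01270042, -0.23210539,  0.01607286]), 'moment': array([-0.01092373, -0.02446786,  0.01052933]), 'gripper_width': 0.999903326805487}
{'intrinsics': array([[460.48460956,   0.        , 315.98916735],
       [  0.        , 460.48460956, 242.04114338],
       [  0.        ,   0.        ,   1.        ]]), 'xyz': array([ 0.46017125, -0.03861971,  0.81372318]), 'rotation': array([-0.061584  ,  0.05091892,  0.71615676, -0.69334997])}
{'intrinsics': array([[506.69399105,   0.        , 310.5769994 ],
       [  0.        , 506.69399105, 245.44648657],
       [  0.        ,   0.        ,   1.        ]]), 'xyz': array([ 1.17481662, -0.33071033,  0.53860899]), 'rotation': array([0.37598685, 0.22764435, 0.48113157, 0.75850138])}
```

View pics/top0.png

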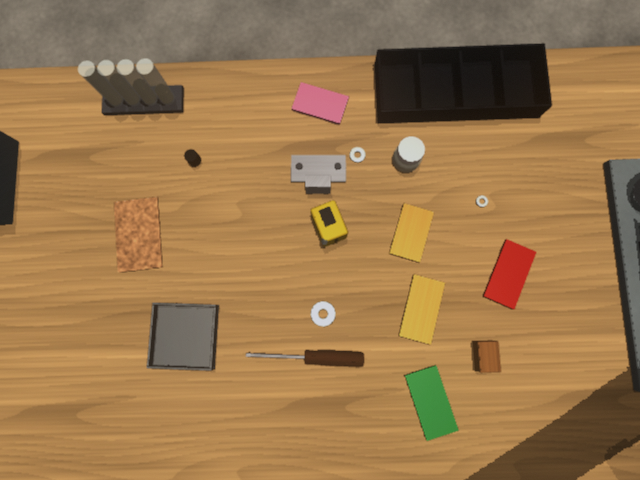

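View pics/scene0.png

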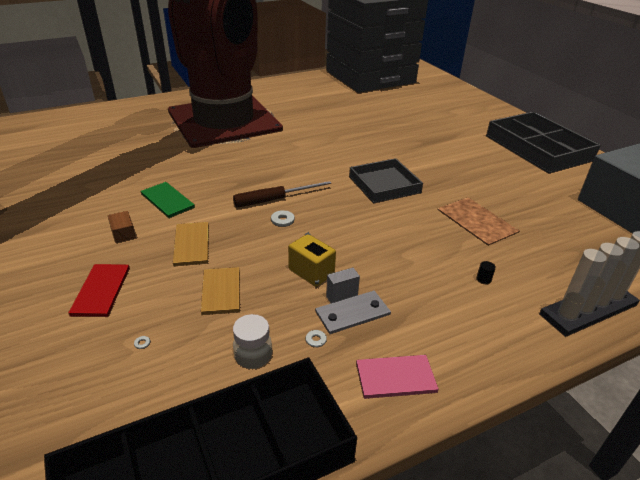

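The top view has the shell at (329,222), the stop at (318,180) and the cork pad at (138,234). The tray is at (183,337) and the large washer at (323,314). There are two brass gates: a large one at (422,309) and a smaller one at (412,233). The red, green and pink plates are decoys. Next I'll measure them.

```bash
cat >> h.py <<'E'
def cast(s,px,z):
    px=np.atleast_2d(px).astype(float); K=np.array(s["intrinsics"])
    d=np.c_[(px[:,0]-K[0,2])/K[0,0],-(px[:,1]-K[1,2])/K[1,1],-np.ones(len(px))]
    r=np.array(s["rotation"]); M=R.from_quat(r) if r.shape==(4,) else R.from_matrix(r)
    d=M.apply(d); o=np.array(s["xyz"]); return o+d*((z-o[2])/d[:,2])[:,None]
def blob(s,lo,hi,roi,z,amin=60):
    """largest hsv blob in roi (x0,y0,x1,y1): world rect centre, sizes, long-side angle (deg), corners"""
    h=cv2.cvtColor(s["frame"],cv2.COLOR_RGB2HSV); m=cv2.inRange(h,lo,hi); k=np.zeros_like(m)
    k[roi[1]:roi[3],roi[0]:roi[2]]=255; m=cv2.morphologyEx(m&k,cv2.MORPH_OPEN,np.ones((3,3)))
    c,_=cv2.findContours(m,cv2.RETR_EXTERNAL,cv2.CHAIN_APPROX_NONE)
    if not c: return None
    c=max(c,key=cv2.contourArea)
    w=cast(s,c[:,0],z)[:,:2]; return rect(w)
def rect(w):
    (cx,cy),(a,b),t=cv2.minAreaRect((w*1000).astype(np.float32))
    if a<b: a,b,t=b,a,t+90
    return np.round([cx,cy,a,b,(t+90)%180-90],1)
E
python3 - <<'E'
from h import *
s=dict(np.load("top0.npz")); f=s["frame"]; h=cv2.cvtColor(f,cv2.COLOR_RGB2HSV)
for n,p in dict(gA=(422,309),gB=(412,233),wood=(380,330),wood2=(440,240),shell=(335,232),cork=(138,234),tray=(183,337),stop=(318,166),stoptop=(318,183),wash=(314,314),stopf=(318,190)).items(): print(n,h[p[1]-1:p[1]+2,p[0]-1:p[0]+2].reshape(-1,3).mean(0).round())
for n,lo,hi,roi,z in [("gA",(15,165,150),(24,255,255),(395,265,450,350),.008),("gB",(15,165,150),(24,255,255),(385,198,440,268),.008),
 ("shelltop",(22,150,60),(34,255,255),(300,190,360,255),.052),("cork",(0,100,40),(16,255,255),(100,185,175,280),.004),("tray",(0,0,0),(179,90,90),(140,295,225,380),.024),
 ("foot",(0,0,60),(179,60,255),(285,150,350,180),.006),("wash",(0,0,120),(179,60,255),(300,295,345,335),.008),("washm",(0,0,120),(179,60,255),(345,140,370,165),.005)]:
    print(n,blob(s,lo,hi,roi,z))
# block front/top: world of corners
print("blocktop guess",cast(s,[[305,178],[331,178],[305,188],[331,188]],.045).round(4).tolist())
c=lambda a,b,n:cv2.resize(f[b:b+100,a:a+133],(800,600),interpolation=cv2.INTER_CUBIC)
cv2.imwrite("pics/c1.png",c(255,150,0)[:,:,::-1])
E
```

```text
gA [ 22. 168. 209.]
gB [ 21. 170. 209.]
wood [ 17. 142. 173.]
wood2 [ 16. 141. 181.]
shell [ 25. 193. 209.]
cork [ 13. 149. 181.]
tray [ 19.  29. 114.]
stop [ 13.  18. 167.]
stoptop [ 13.  18. 177.]
wash [112.  10. 219.]
stopf [14. 68. 64.]
gA [ 467.5 -207.   108.5   55.9  -17.1]
gB [ 602.  -197.6   94.3   55.3  -18.9]
shelltop [617.9 -51.4  62.1  44.6  19.6]
cork [622.8 294.3 175.8 136.1   1. ]
tray [448.  250.7  28.6   6.8   1.4]
foot [728.6 -36.3  98.7  45.6  87.9]
wash [464.4 -35.8  42.7  39.8  -1.8]
washm [ 751.1 -108.6   26.9   25.6   -2.4]
blocktop guess [[0.6967, -0.0134, 0.045], [0.695, -0.0583, 0.045], [0.6788, -0.0129, 0.045], [0.6772, -0.0577, 0.045]]
```

View pics/c1.png

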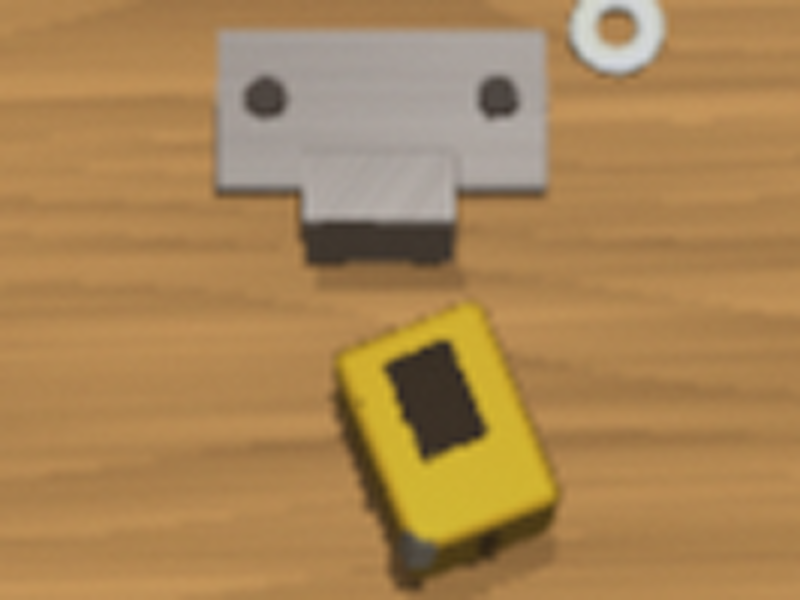

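```bash
cat >> h.py <<'E'
def plan(p,yaw,tilt=0,o=None):
    """row (cm,rad) taking tool from measured pose to TCP p, tool x heading yaw deg, then tilted: tool z leans toward heading by tilt deg"""
    o=o or readout.observe(); R0=R.from_quat(o["tool_rot"])
    T=down(yaw,tilt)
    d=R0.inv().apply(np.array(p)-o["eef_pos"])*100; w=(R0.inv()*T).as_rotvec()
    return np.round(np.r_[d,w],3).tolist()
def down(yaw,tilt=0):
    return R.from_euler("Z",yaw,degrees=True)*R.from_euler("Y",-tilt,degrees=True)*R.from_euler("X",180,degrees=True)
def st():
    o=readout.observe(); T=R.from_quat(o["tool_rot"]).as_matrix()
    print("t %.1f pos %s xaxis %s z %s w %.1fmm F %s q %s"%(o["t"],o["eef_pos"].round(4),T[:,0].round(3),T[:,2].round(3),o["gripper_width"]*87,o["wrist_force"].round(1),o["qpos"].round(2)))
E
python3 - <<'E'
from h import *
s=dict(np.load("top0.npz"))
print("pad",rect(cast(s,[[113,199],[158,196],[162,268],[118,272]],.004)[:,:2]))
print("tray",rect(cast(s,[[152,303],[218,304],[215,370],[149,369]],.024)[:,:2]))
print("stop",cast(s,[[305.5,187],[331,187],[305.8,175.3],[331.3,175.3]],.045)[:,:2].round(4).tolist(),cast(s,[[307,193.7],[330.3,193.5]],0)[:,:2].round(4).tolist())
st(); print(plan([.618,-.051,.18],19.6))
E
```

```text
pad [617.7 292.7 136.1  82.3   4.4]
tray [433.9 200.9 113.5 109.5  87.5]
stop [[0.6805, -0.0138], [0.679, -0.0577], [0.7014, -0.0149], [0.6998, -0.059]] [[0.6808, -0.0147], [0.6796, -0.0571]]
t 0.1 pos [ 0.2911 -0.5807  0.2218] xaxis [ 0.894  0.448 -0.   ] z [-0.001  0.001 -1.   ] w 86.9mm F [-0.4 -0.9 -0.7] q [ 1.01  0.33  0.04  1.47 -0.01  1.34 -0.06]
[52.96, -32.694, 4.218, -0.001, 0.0, 0.123]
```

>>> {"api": "play_rows", "payload": {"commands": [[26, -16, 0, 0, 0, 0.06, 8.7], [26, -16, 0, 0, 0, 0.06, 8.7], [26, -16, 0, 0, 0, 0.06, 8.7], [26, -16, 0, 0, 0, 0.06, 8.7], [53, -32.7, 4.2, 0, 0, 0.123, 8.7], [53, -32.7, 4.2, 0, 0, 0.123, 8.7], [53, -32.7, 4.2, 0, 0, 0.123, 8.7], [53, -32.7, 4.2, 0, 0, 0.123, 8.7], [53, -32.7, 4.2, 0, 0, 0.123, 8.7], [53, -32.7, 4.2, 0, 0, 0.123, 8.7]]}}

```text
t: 1.1
eef_pos: [0.5538, -0.1551, 0.1926]
tool_rot: [0.985, 0.17, -0.0, -0.0]
wrist_force: [0.6, -0.8, -0.7]
gripper_width: 1.004
```

>>> {"api": "play_rows", "payload": {"commands": [[0, 0, 0, 0, 0, 0, 8.7]]}}

```text
t: 1.2
eef_pos: [0.5559, -0.1483, 0.1919]
tool_rot: [0.985, 0.175, 0.0, -0.002]
wrist_force: [-0.5, -0.6, 0.8]
gripper_width: 0.997
```

Run:
```python
from h import *
st(); s=snapshot("wrist"); cv2.imwrite("pics/w1.png",s["frame"][:,:,::-1]); print(s["intrinsics"],s["hand_eye"]); np.savez("w1.npz",**{k:np.array(v) for k,v in s.items()},**{k:np.array(v) for k,v in readout.observe().items()})
print(plan([.618,-.051,.02],19.6))
```

```text
t 1.2 pos [ 0.5559 -0.1483  0.1919] xaxis [0.939 0.345 0.001] z [-0.     0.004 -1.   ] w 86.8mm F [-0.5 -0.6  0.8] q [ 0.43  0.22 -0.28  1.68  0.06  1.25 -1.08]
[[371.64829954   0.         319.26778255]
 [  0.         371.64829954 241.27904482]
 [  0.           0.           1.        ]] [[ 1.32685591e-03  9.65685800e-01  2.59709789e-01  6.98958416e-02]
 [ 9.99999120e-01 -1.28219031e-03 -3.41387872e-04  1.68591192e-03]
 [ 3.32395326e-06  2.59710013e-01 -9.65686652e-01 -1.63413262e-01]
 [ 0.00000000e+00  0.00000000e+00  0.00000000e+00  1.00000000e+00]]
[9.447, -7.33, 17.221, -0.002, 0.0, 0.007]
```

View pics/w1.png

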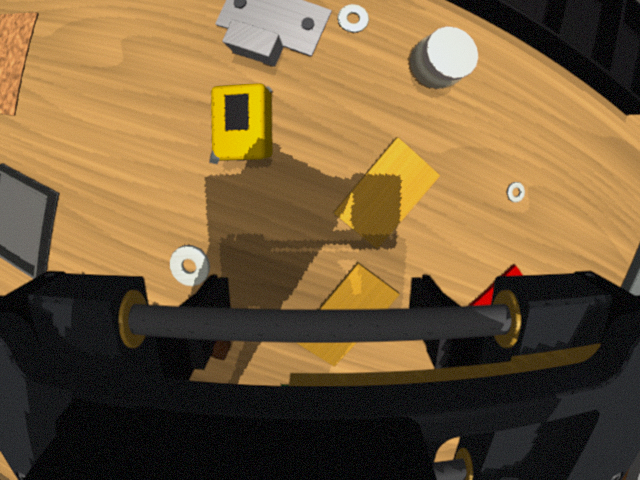

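The wrist view shows the shell still in place at (240,122), with the stop behind it and both gates to the right. I'm moving over the shell and down.

>>> {"api": "play_rows", "payload": {"commands": [[9.4, -7.3, 8, 0, 0, 0.007, 8.7], [9.4, -7.3, 8, 0, 0, 0.007, 8.7], [9.4, -7.3, 8, 0, 0, 0.007, 8.7], [9.4, -7.3, 8, 0, 0, 0.007, 8.7], [9.4, -7.3, 17.4, 0, 0, 0.007, 8.7], [9.4, -7.3, 17.4, 0, 0, 0.007, 8.7], [9.4, -7.3, 17.4, 0, 0, 0.007, 8.7], [9.4, -7.3, 17.4, 0, 0, 0.007, 3], [9.4, -7.3, 17.4, 0, 0, 0.007, 3], [9.4, -7.3, 17.4, 0, 0, 0.007, 3]]}}

```text
t: 2.25
eef_pos: [0.6192, -0.0571, 0.0217]
tool_rot: [0.986, 0.166, 0.002, 0.001]
wrist_force: [1.0, -0.2, 0.2]
gripper_width: 0.811
```

>>> {"api": "play_rows", "payload": {"commands": [[0, 0, 0, 0, 0, 0, 3], [0, 0, 0, 0, 0, 0, 3], [0, 0, 0, 0, 0, 0, 3]]}}

```text
t: 2.55
eef_pos: [0.6177, -0.0563, 0.0195]
tool_rot: [0.986, 0.167, 0.0, -0.0]
wrist_force: [-0.1, 1.7, 0.3]
gripper_width: 0.537
```

Run:
```python
from h import *
st(); print(plan([.618,-.051,.14],19.6), plan([.434,.201,.14],-2.5), plan([.434,.201,.029],-2.5))
```

```text
t 2.5 pos [ 0.6177 -0.0563  0.0195] xaxis [0.944 0.329 0.001] z [ 0.001  0.    -1.   ] w 46.7mm F [-0.1  1.7  0.3] q [ 0.26  0.47 -0.3   1.73  0.17  0.96 -1.34]
[0.214, -0.493, -12.051, 0.0, -0.001, -0.007] [-8.881, -30.341, -12.058, -0.0, -0.001, 0.379] [-8.89, -30.341, -0.958, -0.0, -0.001, 0.379]
```

>>> {"api": "play_rows", "payload": {"commands": [[0, 0, 0, 0, 0, 0, 3], [0, 0, -10, 0, 0, 0, 3], [0, 0, -10, 0, 0, 0, 3], [0, 0, -10, 0, 0, 0, 3], [-8.9, -30.3, -10, 0, 0, 0.379, 3], [-8.9, -30.3, -10, 0, 0, 0.379, 3], [-8.9, -30.3, -10, 0, 0, 0.379, 3], [-8.9, -30.3, -10, 0, 0, 0.379, 3], [-8.9, -30.3, -10, 0, 0, 0.379, 3], [-8.9, -30.3, -10, 0, 0, 0.379, 3]]}}

```text
t: 3.55
eef_pos: [0.4414, 0.1886, 0.1185]
tool_rot: [1.0, -0.022, 0.0, 0.0]
wrist_force: [0.2, 1.1, -1.5]
gripper_width: 0.524
```

Run:
```python
from h import *
st(); print(plan([.434,.201,.10],-2.5), plan([.434,.201,.026],-2.5))
```

```text
t 3.5 pos [0.4414 0.1886 0.1185] xaxis [ 0.999 -0.044  0.   ] z [ 0. -0. -1.] w 45.6mm F [ 0.2  1.1 -1.5] q [-0.05  0.1  -0.47  1.98  0.05  1.07 -2.16]
[-0.794, -1.207, 1.852, 0.0, -0.0, -0.001] [-0.795, -1.209, 9.252, 0.0, -0.0, -0.001]
```

>>> {"api": "play_rows", "payload": {"commands": [[0, 0, 0, 0, 0, 0, 3], [0, 0, 0, 0, 0, 0, 3]]}}

```text
t: 3.75
eef_pos: [0.4423, 0.1882, 0.1187]
tool_rot: [1.0, -0.021, 0.0, 0.0]
wrist_force: [-0.4, -0.4, -1.2]
gripper_width: 0.519
```

Run:
```python
from h import *
st(); print(plan([.434,.201,.026],-2.5))
```

```text
t 3.8 pos [0.4423 0.1882 0.1187] xaxis [ 0.999 -0.041  0.   ] z [ 0. -0. -1.] w 45.1mm F [-0.4 -0.4 -1.2] q [-0.05  0.11 -0.47  1.97  0.05  1.07 -2.15]
[-0.884, -1.25, 9.267, 0.0, -0.0, 0.002]
```

>>> {"api": "play_rows", "payload": {"commands": [[-0.9, -1.25, 4, 0, 0, 0, 3], [-0.9, -1.25, 8, 0, 0, 0, 3], [-0.9, -1.25, 9.4, 0, 0, 0, 3], [-0.9, -1.25, 9.4, 0, 0, 0, 3], [-0.9, -1.25, 9.4, 0, 0, 0, 6], [-0.9, -1.25, 9.4, 0, 0, 0, 6], [-0.9, -1.25, 9.4, 0, 0, 0, 6], [-0.9, -1.25, 0, 0, 0, 0, 6], [-0.9, -1.25, -5, 0, 0, 0, 6], [-0.9, -1.25, -8, 0, 0, 0, 6]]}}

```text
t: 4.75
eef_pos: [0.4343, 0.2003, 0.1773]
tool_rot: [1.0, -0.022, 0.0, -0.0]
wrist_force: [1.5, 1.0, -1.0]
gripper_width: 0.688
```

Run:
```python
from h import *
st(); print(plan([.4675,-.207,.2],-17.1)); print(plan([.434,.0,.2],-10))
```

```text
t 4.8 pos [0.4343 0.2003 0.1773] xaxis [ 0.999 -0.044  0.   ] z [ 0.  0. -1.] w 59.9mm F [ 1.5  1.  -1. ] q [-0.05  0.04 -0.49  1.91  0.02  1.2  -2.15]
[5.112, 40.542, -2.281, -0.0, -0.0, 0.254]
[0.854, 20.009, -2.276, -0.0, -0.0, 0.13]
```

```bash
cat > kin.py <<'E'
import numpy as np
from scipy.spatial.transform import Rotation as R
from scipy.optimize import least_squares
def fk(q,P):
    s=P["s"]; A=R.identity(); p=np.array([0,0,P["h"]])
    A=R.from_euler("Z",s[0]*q[0]+P["y0"])*R.from_euler("Y",q[1]); p=p+A.apply([0,0,P["a"]])
    A=A*R.from_euler("Z",s[1]*q[2])*R.from_euler("Y",q[3]); p=p+A.apply([0,0,P["b"]])
    A=A*R.from_euler("Z",s[2]*q[4])*R.from_euler("Y",q[5]); p=p+A.apply([0,0,P["c"]])
    return p,A*R.from_euler("Z",s[3]*q[6]+P["y7"])
E
python3 - <<'E'
from kin import *; import itertools
D=[([1.00682,.33389,.03984,1.46632,-.01338,1.3433,-.05851],(.29111,-.58062,.22165),(.894,.448)),
([.43,.22,-.28,1.68,.06,1.25,-1.08],(.5559,-.1483,.1919),(.939,.345)),
([.26,.47,-.3,1.73,.17,.96,-1.34],(.6177,-.0563,.0195),(.944,.329)),
([-.05,.1,-.47,1.98,.05,1.07,-2.16],(.4414,.1886,.1185),(.999,-.044)),
([-.05,.04,-.49,1.91,.02,1.2,-2.15],(.4343,.2003,.1773),(.999,-.044))]
best=None
for s in itertools.product([1,-1],repeat=4):
  for y7 in (0,1.57,3.14,-1.57):
    mk=lambda x:dict(s=s,h=x[0],a=x[1],b=x[2],c=x[3],y0=x[4],y7=x[5])
    def f(x):
        r=[]
        for q,p,xa in D:
            pp,A=fk(q,mk(x)); M=A.as_matrix(); r+=list(pp-p)+list(.3*(M[:2,0]-xa))+list(.3*M[:2,2])
        return r
    l=least_squares(f,[.35,.45,.45,.3,0,y7])
    if best is None or l.cost<best[0]: best=(l.cost,mk(l.x)); bf=l.fun
print(best,np.abs(bf).reshape(5,7).max(0).round(4))
open("P.txt","w").write(repr({k:(v if k=="s" else float(v)) for k,v in best[1].items()}))
E
```

```text
(np.float64(0.00012200440102631694), {'s': (-1, -1, -1, -1), 'h': np.float64(-0.790252844329616), 'a': np.float64(0.5017709356896454), 'b': np.float64(0.4956311557861411), 'c': np.float64(-0.6473568645607757), 'y0': np.float64(-0.0746019387130745), 'y7': np.float64(1.4985348823914835)}) [0.004  0.0101 0.0032 0.0003 0.0028 0.0019 0.0016]
```

>>> {"api": "play_rows", "payload": {"commands": [[2.5, 20, -2, 0, 0, 0.13, 8.7], [2.5, 20, -2, 0, 0, 0.13, 8.7], [2.5, 20, -2, 0, 0, 0.13, 8.7], [2.5, 20, -2, 0, 0, 0.13, 8.7], [5.1, 40.5, -2, 0, 0, 0.254, 8.7], [5.1, 40.5, -2, 0, 0, 0.254, 8.7], [5.1, 40.5, -2, 0, 0, 0.254, 8.7], [5.1, 40.5, -2, 0, 0, 0.254, 8.7], [5.1, 40.5, -2, 0, 0, 0.254, 8.7], [5.1, 40.5, -2, 0, 0, 0.254, 8.7]]}}

```text
t: 5.75
eef_pos: [0.4673, -0.2083, 0.1952]
tool_rot: [0.989, -0.15, 0.0, 0.0]
wrist_force: [-0.0, 0.1, 0.5]
gripper_width: 0.998
```

>>> {"api": "play_rows", "payload": {"commands": [[5, 0, 0, 0, -0.3, 0, 8.7], [5, 0, 0, 0, -0.3, 0, 8.7], [5, 0, 0, 0, -0.3, 0, 8.7], [5, 0, 0, 0, -0.3, 0, 8.7]]}}

```text
t: 6.15
eef_pos: [0.5165, -0.2187, 0.1928]
tool_rot: [0.978, -0.145, -0.15, -0.023]
wrist_force: [-0.5, -0.0, -0.8]
gripper_width: 0.998
```

Run:
```python
from h import *
st(); print(readout.observe()["qpos"].round(4).tolist(),readout.observe()["tool_rot"].round(4).tolist())
s=snapshot("top"); cv2.imwrite("pics/top1.png",s["frame"][:,:,::-1])
print(blob(s,(22,150,60),(34,255,255),(140,295,225,380),.056))
```

```text
t 6.2 pos [ 0.5165 -0.2187  0.1928] xaxis [ 0.913 -0.277 -0.3  ] z [-0.286  0.088 -0.954] w 86.8mm F [-0.5 -0.  -0.8] q [ 0.35  0.4  -0.04  1.46  0.02  1.58 -1.56]
[0.3471, 0.4041, -0.0394, 1.4643, 0.0181, 1.5778, -1.5598] [0.9777, -0.1452, -0.1498, -0.023]
[436.3 199.5  62.1  45.2  -1.8]
```

```bash
cat >> kin.py <<'E'
P=eval(open("P.txt").read())
LO=np.array([-2.58,-.38,-1.3,.25,-1.5,.08,-2.65]);HI=np.array([2.58,2.09,1.39,2.4,4.64,2.09,2.65])
def ik(p,T,q0,n=1):
    best=None
    for i in range(n):
        x0=np.clip(np.array(q0)+(0 if i==0 else .5*np.random.randn(7)),LO+.01,HI-.01)
        def f(q):
            pp,A=fk(q,P); return np.r_[(pp-p)*5,(A.inv()*T).as_rotvec(),.002*(q-q0)]
        l=least_squares(f,x0,bounds=(LO,HI))
        if best is None or l.cost<best.cost: best=l
    return best.x,np.linalg.norm(best.fun[:6])
E
python3 - <<'E'
from kin import *; from h import down
D=[([1.00682,.33389,.03984,1.46632,-.01338,1.3433,-.05851],(.29111,-.58062,.22165),[.973118,.230305,-.00025,-.00079]),
([.43,.22,-.28,1.68,.06,1.25,-1.08],(.5559,-.1483,.1919),[.985,.175,0,-.002]),
([.26,.47,-.3,1.73,.17,.96,-1.34],(.6177,-.0563,.0195),[.986,.167,0,0]),
([-.05,.1,-.47,1.98,.05,1.07,-2.16],(.4414,.1886,.1185),[1,-.022,0,0]),
([-.05,.04,-.49,1.91,.02,1.2,-2.15],(.4343,.2003,.1773),[1,-.022,0,0]),
([0.3471, 0.4041, -0.0394, 1.4643, 0.0181, 1.5778, -1.5598],(.5165,-.2187,.1928),[0.9777, -0.1452, -0.1498, -0.023])]
s=P["s"]
mk=lambda x:dict(s=s,h=x[0],a=x[1],b=x[2],c=x[3],y0=x[4],y7=x[5])
def f(x):
    r=[]
    for q,p,t in D:
        pp,A=fk(q,mk(x)); r+=list(pp-p)+list(.3*(A.inv()*R.from_quat(t)).as_rotvec())
    return r
l=least_squares(f,[.3,.5,.5,.45,P["y0"],P["y7"]]); print(l.cost,l.x.round(4),np.abs(l.fun).reshape(-1,6).max(0).round(4))
import kin; kin.P=mk(l.x.tolist()); open("P.txt","w").write(repr(kin.P))
q0=np.array(D[-1][0])
for x,z in((.45,.03),(.5,.03),(.58,.03),(.65,.1),(.7,.03),(.78,.05)):
    for sg in (1,-1):
        q=q0; last=None
        for t in range(0,95,5):
            qq,e=ik(np.array([x,-.036,z]),down(0,sg*t),q)
            if e>.01: break
            q=qq; last=(sg*t,q.round(2).tolist())
        print(x,z,last)
E
```

```text
0.0001833865853615142 [ 0.2312  0.4854  0.4988  0.3567 -0.0762  1.4971] [0.0068 0.0093 0.0041 0.0068 0.0012 0.0028]
0.45 0.03 (20, [0.2, -0.05, -0.17, 2.4, -0.11, 0.45, -1.44])
0.45 0.03 (-70, [0.05, 1.03, -0.14, 1.28, 0.11, 2.07, -1.68])
0.5 0.03 (25, [0.22, 0.02, -0.19, 2.37, -0.12, 0.32, -1.43])
0.5 0.03 (-65, [0.04, 1.05, -0.14, 1.15, 0.11, 2.08, -1.68])
0.58 0.03 (35, [0.08, 0.14, -0.07, 2.33, -0.61, 0.08, -0.95])
0.58 0.03 (-55, [0.03, 1.08, -0.13, 0.96, 0.11, 2.06, -1.66])
0.65 0.1 (40, [0.3, 0.12, -0.3, 2.2, -0.15, 0.13, -1.42])
0.65 0.1 (-40, [0.02, 0.97, -0.14, 0.88, 0.11, 2.0, -1.65])
0.7 0.03 (35, [0.14, 0.34, -0.17, 2.06, 0.07, 0.13, -1.63])
0.7 0.03 (-40, [-0.0, 1.17, -0.11, 0.65, 0.11, 2.03, -1.64])
0.78 0.05 (40, [0.11, 0.42, -0.14, 1.93, 0.08, 0.09, -1.65])
0.78 0.05 (-30, [-0.02, 1.25, -0.1, 0.37, 0.11, 2.05, -1.62])
```

The shell stands in the tray. The fitted arm model allows about −50° to +40° of tool tilt. I'll pick gate A tilted −50° and stand it at +40°.

Run:
```python
from h import *
u=np.array([np.cos(np.radians(-17.1)),np.sin(np.radians(-17.1))]); p=np.array([.4675,-.207])+.003*u
for z in (.09,.02,.0095): print(plan([*p,z],-17.1,-50))
```

```text
[-1.417, 0.262, 11.336, 0.001, -0.572, 0.003]
[0.656, 0.269, 18.022, 0.001, -0.572, 0.003]
[0.967, 0.27, 19.025, 0.001, -0.572, 0.003]
```

>>> {"api": "play_rows", "payload": {"commands": [[-1.4, 0.26, 11.3, 0, -0.572, 0, 8.7], [-1.4, 0.26, 11.3, 0, -0.572, 0, 8.7], [-1.4, 0.26, 11.3, 0, -0.572, 0, 8.7], [-1.4, 0.26, 11.3, 0, -0.572, 0, 8.7], [-1.4, 0.26, 11.3, 0, -0.572, 0, 8.7], [0.65, 0.27, 18, 0, -0.572, 0, 8.7], [0.65, 0.27, 18, 0, -0.572, 0, 8.7], [0.65, 0.27, 18, 0, -0.572, 0, 8.7]]}}

```text
t: 7.0
eef_pos: [0.4686, -0.2092, 0.0208]
tool_rot: [0.896, -0.134, -0.418, -0.063]
wrist_force: [0.1, 0.2, -0.4]
gripper_width: 0.998
```

Run:
```python
from h import *
st()
u=np.array([np.cos(np.radians(-17.1)),np.sin(np.radians(-17.1))]); p=np.array([.4675,-.207])+.003*u
for z in (.0095,): print(plan([*p,z],-17.1,-50))
s=snapshot("wrist"); cv2.imwrite("pics/w2.png",s["frame"][:,:,::-1])
```

```text
t 7.0 pos [ 0.4686 -0.2092  0.0208] xaxis [ 0.615 -0.189 -0.766] z [-0.732  0.225 -0.643] w 86.8mm F [ 0.1  0.2 -0.4] q [ 0.33  0.91 -0.02  1.27  0.03  1.84 -1.56]
[0.954, -0.181, 0.629, 0.0, -0.001, 0.001]
```

View pics/w2.png

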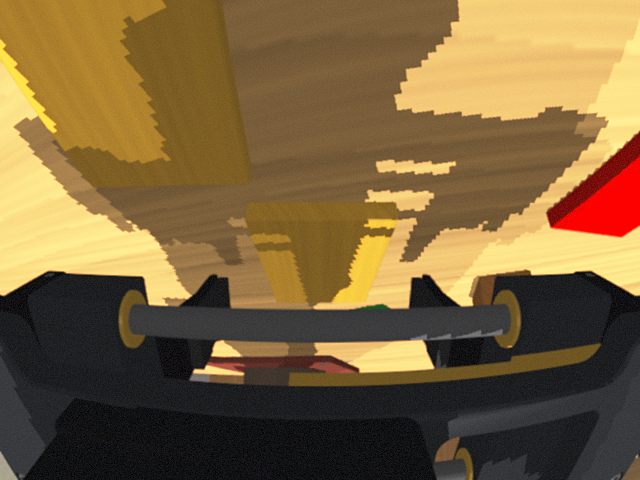

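The wrist view shows gate A centred between the fingers, with its far edge at (247–398, 205). I'm lowering and gripping.

>>> {"api": "play_rows", "payload": {"commands": [[0.5, -0.1, 0.3, 0, 0, 0, 8.7], [0.95, -0.1, 0.63, 0, 0, 0, 8.7], [0.95, -0.1, 0.63, 0, 0, 0, 8.7], [0.95, -0.1, 0.63, 0, 0, 0, 4], [0.95, -0.1, 0.63, 0, 0, 0, 4], [0.95, -0.1, 0.63, 0, 0, 0, 4], [0.95, -0.1, 0.63, 0, 0, 0, 4], [0.95, -0.1, 0.63, 0, 0, 0, 4]]}}

```text
t: 7.85
eef_pos: [0.4712, -0.2096, 0.0097]
tool_rot: [0.896, -0.135, -0.418, -0.063]
wrist_force: [0.0, 1.3, -0.7]
gripper_width: 0.632
```

Run:
```python
from h import *
st(); o=readout.observe(); p=o["eef_pos"]
print(plan([p[0],p[1],.10],-17.1,-50),plan([p[0],p[1],.14],-17.1,-20))
```

```text
t 7.8 pos [ 0.4712 -0.2096  0.0097] xaxis [ 0.615 -0.189 -0.766] z [-0.732  0.225 -0.643] w 55.0mm F [ 0.   1.3 -0.7] q [ 0.33  0.93 -0.02  1.26  0.03  1.83 -1.56]
[-6.912, 0.004, -5.807, 0.0, -0.001, -0.0] [-9.974, 0.006, -8.381, 0.0, 0.523, -0.0]
```

>>> {"api": "play_rows", "payload": {"commands": [[-2, 0, -1.7, 0, 0, 0, 4], [-4, 0, -3.4, 0, 0, 0, 4], [-6.9, 0, -5.8, 0, 0, 0, 4], [-9, 0, -7.5, 0, 0.1, 0, 4], [-10, 0, -8.4, 0, 0.2, 0, 4], [-10, 0, -8.4, 0, 0.3, 0, 4], [-10, 0, -8.4, 0, 0.4, 0, 4], [-10, 0, -8.4, 0, 0.523, 0, 4], [-10, 0, -8.4, 0, 0.523, 0, 4]]}}

```text
t: 8.75
eef_pos: [0.4697, -0.2094, 0.1419]
tool_rot: [0.974, -0.147, -0.169, -0.025]
wrist_force: [-0.6, 0.3, -3.7]
gripper_width: 0.623
```

Run:
```python
from h import *
st(); s=snapshot("scene"); cv2.imwrite("pics/s2.png",s["frame"][:,:,::-1])
print(plan([.55,-.0305,.16],-2,10))
```

```text
t 8.8 pos [ 0.4697 -0.2094  0.1419] xaxis [ 0.9   -0.277 -0.337] z [-0.323  0.099 -0.941] w 54.2mm F [-0.6  0.3 -3.7] q [ 0.36  0.38 -0.04  1.61  0.02  1.49 -1.56]
[1.595, -19.437, -2.557, -0.023, 0.52, -0.266]
```

View pics/s2.png

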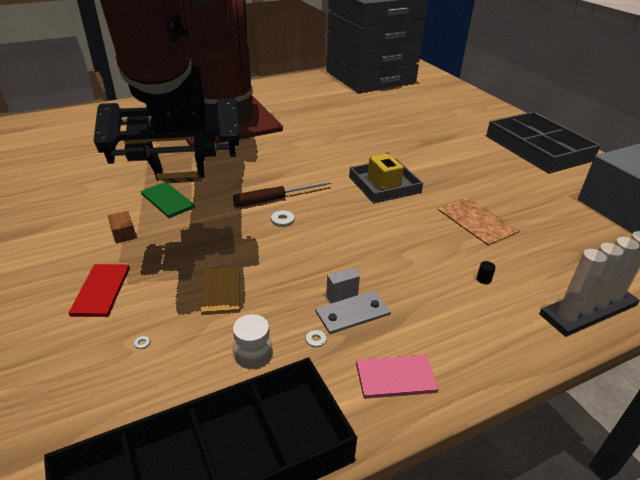

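>>> {"api": "play_rows", "payload": {"commands": [[0.8, -10, -2.5, -0.01, 0.1, -0.13, 4], [0.8, -10, -2.5, -0.01, 0.2, -0.13, 4], [0.8, -10, -2.5, -0.01, 0.3, -0.13, 4], [1.6, -19.4, -2.5, -0.023, 0.4, -0.266, 4], [1.6, -19.4, -2.5, -0.023, 0.52, -0.266, 4], [1.6, -19.4, -2.5, -0.023, 0.52, -0.266, 4], [1.6, -19.4, -2.5, -0.023, 0.52, -0.266, 4], [1.6, -19.4, -2.5, -0.023, 0.52, -0.266, 4]]}}

```text
t: 9.6
eef_pos: [0.5507, -0.0316, 0.1575]
tool_rot: [0.996, -0.018, 0.085, 0.001]
wrist_force: [0.6, -0.7, -5.1]
gripper_width: 0.627
```

Run:
```python
from h import *
st(); print(plan([.635,-.034,.12],-2,40))
```

```text
t 9.6 pos [ 0.5507 -0.0316  0.1575] xaxis [ 0.985 -0.035  0.17 ] z [ 0.17  -0.006 -0.985] w 54.5mm F [ 0.6 -0.7 -5.1] q [ 0.18  0.07 -0.22  1.93  0.03  0.97 -1.66]
[7.676, -0.053, 5.134, -0.0, 0.527, -0.0]
```

>>> {"api": "play_rows", "payload": {"commands": [[3, 0, 2, 0, 0.15, 0, 4], [6, 0, 4, 0, 0.3, 0, 4], [7.7, 0, 5.1, 0, 0.4, 0, 4], [7.7, 0, 5.1, 0, 0.527, 0, 4], [7.7, 0, 5.1, 0, 0.527, 0, 4], [7.7, 0, 5.1, 0, 0.527, 0, 4], [7.7, 0, 5.1, 0, 0.527, 0, 4]]}}

```text
t: 10.3
eef_pos: [0.6372, -0.0346, 0.1229]
tool_rot: [0.939, -0.017, 0.343, 0.006]
wrist_force: [-0.0, 0.1, -4.4]
gripper_width: 0.625
```

Run:
```python
from h import *
st(); o=readout.observe()
for n in ("scene","top"):
    s=snapshot(n); np.savez(n+"3.npz",**{k:np.array(v) for k,v in s.items()}); f=s["frame"]
    x,y=(220,140) if n=="scene" else (255,120)
    cv2.imwrite(f"pics/{n}3.png",cv2.resize(f[y:y+200,x:x+200],(400,400),interpolation=cv2.INTER_CUBIC)[:,:,::-1])
a=cv2.imread("pics/scene3.png");b=cv2.imread("pics/top3.png");cv2.imwrite("pics/m3.png",np.hstack([a,b]))
print(plan([.645,-.034,.09],-2,40), plan([.645,-.034,.063],-2,40))
```

```text
t 10.3 pos [ 0.6372 -0.0346  0.1229] xaxis [ 0.764 -0.027  0.645] z [ 0.644 -0.023 -0.764] w 54.3mm F [-0.   0.1 -4.4] q [ 0.14  0.04 -0.19  2.24  0.35  0.18 -1.97]
[-1.552, -0.046, 3.033, 0.0, -0.004, -0.001] [-3.296, -0.046, 5.094, 0.0, -0.004, -0.001]
```

View pics/m3.png

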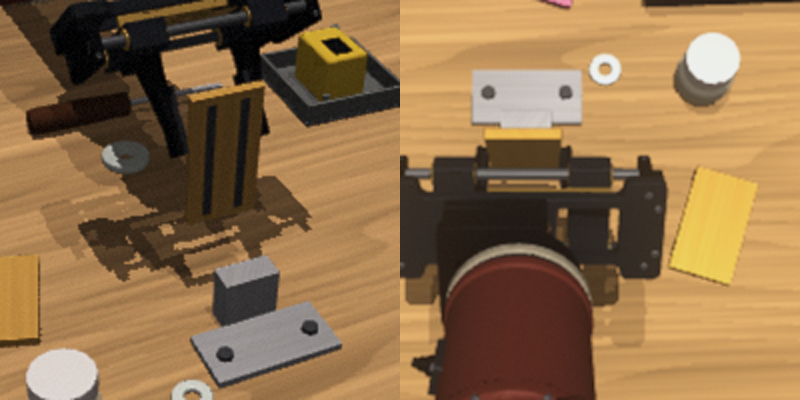

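The plate hangs upright in the gripper with its grooves facing the stop. I'm lowering it to the counter in front of the stop, watching the force.

>>> {"api": "play_rows", "payload": {"commands": [[-0.8, 0, 1.5, 0, 0, 0, 4], [-1.5, 0, 3, 0, 0, 0, 4], [-2.4, 0, 4.1, 0, 0, 0, 4], [-3.1, 0, 4.9, 0, 0, 0, 4], [-3.1, 0, 4.9, 0, 0, 0, 4], [-3.1, 0, 4.9, 0, 0, 0, 4]]}}

```text
t: 11.0
eef_pos: [0.6448, -0.0353, 0.0696]
tool_rot: [0.94, -0.019, 0.34, 0.005]
wrist_force: [-0.8, 0.3, -4.2]
gripper_width: 0.621
```

Run:
```python
from h import *
st(); print(plan([.662,-.034,.064],-2,40), plan([.671,-.034,.0595],-2,40))
```

```text
t 11.0 pos [ 0.6448 -0.0353  0.0696] xaxis [ 0.769 -0.033  0.639] z [ 0.638 -0.022 -0.769] w 54.0mm F [-0.8  0.3 -4.2] q [ 0.14  0.15 -0.19  2.26  1.03  0.09 -2.65]
[0.958, -0.192, 1.523, -0.0, 0.005, -0.006] [1.362, -0.226, 2.444, -0.0, 0.005, -0.006]
```

Run:
```python
from h import *
print(plan([.645,-.034,.075],-2,34), plan([.664,-.034,.068],-2,34),plan([.671,-.034,.061],-2,34))
```

```text
[0.354, -0.13, -0.408, -0.001, -0.1, -0.006] [1.367, -0.202, 1.343, -0.001, -0.1, -0.006] [1.458, -0.226, 2.329, -0.001, -0.1, -0.006]
```

>>> {"api": "play_rows", "payload": {"commands": [[0.35, -0.13, -0.4, 0, -0.05, 0, 4], [0.35, -0.13, -0.4, 0, -0.1, 0, 4], [0.8, -0.17, 0.4, 0, -0.1, 0, 4], [1.37, -0.2, 1.34, 0, -0.1, 0, 4], [1.37, -0.2, 1.34, 0, -0.1, 0, 4], [1.37, -0.2, 1.34, 0, -0.1, 0, 4]]}}

```text
t: 11.6
eef_pos: [0.6627, -0.0334, 0.0668]
tool_rot: [0.956, -0.017, 0.291, 0.004]
wrist_force: [0.3, -0.0, -4.5]
gripper_width: 0.624
```

Run:
```python
from h import *
st(); print(plan([.671,-.034,.0605],-2,34),plan([.672,-.034,.0585],-2,34))
s=snapshot("scene"); f=s["frame"]
x,y=290,200
cv2.imwrite("pics/s4.png",cv2.resize(f[y:y+130,x:x+130],(520,520),interpolation=cv2.INTER_CUBIC)[:,:,::-1])
```

```text
t 11.6 pos [ 0.6627 -0.0334  0.0668] xaxis [ 0.829 -0.03   0.558] z [ 0.557 -0.018 -0.83 ] w 54.3mm F [ 0.3 -0.  -4.5] q [ 0.41  0.23 -0.48  2.13  0.58  0.26 -2.16]
[0.338, 0.034, 0.982, -0.001, 0.002, -0.001] [0.31, 0.031, 1.204, -0.001, 0.002, -0.001]
```

View pics/s4.png

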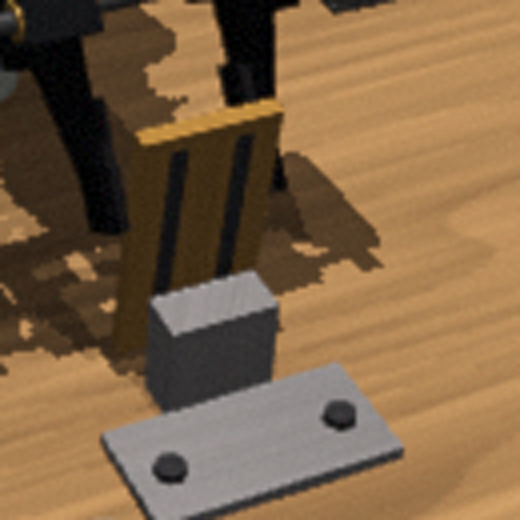

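The plate is centred just in front of the stop, with its grooves towards it. I'm setting it down.

>>> {"api": "play_rows", "payload": {"commands": [[0.15, 0, 0.5, 0, 0, 0, 4], [0.33, 0, 1, 0, 0, 0, 4], [0.33, 0, 1, 0, 0, 0, 4], [0.33, 0, 1, 0, 0, 0, 4]]}}

```text
t: 12.05
eef_pos: [0.6714, -0.0333, 0.0607]
tool_rot: [0.956, -0.016, 0.292, 0.004]
wrist_force: [-0.6, -0.3, -3.9]
gripper_width: 0.623
```

Run:
```python
from h import *
st(); print(plan([.672,-.034,.0585],-2,34))
```

```text
t 12.1 pos [ 0.6714 -0.0333  0.0607] xaxis [ 0.829 -0.028  0.558] z [ 0.558 -0.018 -0.83 ] w 54.2mm F [-0.6 -0.3 -3.9] q [ 0.38  0.25 -0.46  2.11  0.61  0.25 -2.19]
[-0.073, 0.066, 0.211, -0.002, 0.001, 0.001]
```

>>> {"api": "play_rows", "payload": {"commands": [[-0.06, 0, 0.08, 0, 0, 0, 4], [-0.11, 0, 0.17, 0, 0, 0, 4], [-0.11, 0, 0.17, 0, 0, 0, 4]]}}

```text
t: 12.35
eef_pos: [0.6723, -0.0334, 0.0602]
tool_rot: [0.956, -0.016, 0.293, 0.005]
wrist_force: [-5.6, 0.5, 6.7]
gripper_width: 0.625
```

>>> {"api": "play_rows", "payload": {"commands": [[0.08, 0, 0.06, 0, 0, 0, 4], [0.17, 0, 0.11, 0, 0, 0, 4], [0.17, 0, 0.11, 0, 0, 0, 4]]}}

```text
t: 12.65
eef_pos: [0.674, -0.0335, 0.0598]
tool_rot: [0.956, -0.016, 0.293, 0.005]
wrist_force: [-5.2, -0.2, 4.5]
gripper_width: 0.623
```

Both contacts show in the forces: Fz rises by about 10 N at the counter and Fx is −5 N at the stop. I'm releasing and backing off along the tool axis.

>>> {"api": "play_rows", "payload": {"commands": [[0, 0, 0, 0, 0, 0, 8.7], [0, 0, 0, 0, 0, 0, 8.7], [0, 0, 0, 0, 0, 0, 8.7], [0, 0, 0, 0, 0, 0, 8.7], [0, 0, -3, 0, 0, 0, 8.7], [0, 0, -6, 0, 0, 0, 8.7], [0, 0, -10, 0, 0, 0, 8.7], [0, 0, -14, 0, 0, 0, 8.7], [0, 0, -14, 0, 0, 0, 8.7]]}}

```text
t: 13.55
eef_pos: [0.5961, -0.0307, 0.1805]
tool_rot: [0.955, -0.016, 0.295, 0.006]
wrist_force: [0.6, -1.5, 0.6]
gripper_width: 0.996
```

Run:
```python
from h import *
st(); s=snapshot("scene"); f=s["frame"]
x,y=270,180; a=cv2.resize(f[y:y+140,x:x+140],(400,400),interpolation=cv2.INTER_CUBIC)
t=snapshot("top"); b=cv2.resize(t["frame"][130:230,270:370],(400,400),interpolation=cv2.INTER_CUBIC)
cv2.imwrite("pics/m5.png",np.hstack([a,b])[:,:,::-1]); np.savez("top5.npz",**{k:np.array(v) for k,v in t.items()})
print(plan([.66,-.034,.24],-2,0),plan([.672,-.034,.20],-2,-40))
```

```text
t 13.6 pos [ 0.5961 -0.0307  0.1805] xaxis [ 0.825 -0.027  0.564] z [ 0.564 -0.02  -0.825] w 86.7mm F [ 0.6 -1.5  0.6] q [ 0.72 -0.1  -0.72  2.16 -0.08  0.46 -1.56]
[8.91, -0.006, -1.67, 0.001, -0.595, 0.001] [7.663, -0.053, 2.315, 0.002, -1.293, 0.0]
```

View pics/m5.png

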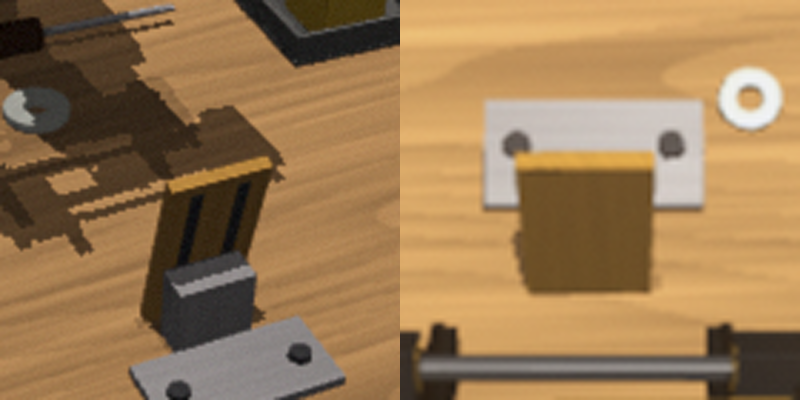

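Run:
```python
from h import *
s=dict(np.load("top5.npz"))
b=cast(s,[[270+527/4,130+291/4],[270+650/4,130+291/4]],0); t=cast(s,[[270+518/4,130+168/4],[270+654/4,130+169/4]],.108); t2=cast(s,[[270+517/4,130+153/4],[270+652/4,130+153/4]],.108)
print(b.round(4),t.round(4),t2.round(4))
```

```text
[[ 0.6578 -0.1856  0.    ]
 [ 0.6558 -0.241   0.    ]] [[ 0.6817 -0.1656  0.108 ]
 [ 0.6793 -0.2192  0.108 ]] [[ 0.6879 -0.1656  0.108 ]
 [ 0.6859 -0.2189  0.108 ]]
```

Run:
```python
from h import *
print(plan([.60,-.0335,.06],-2,30),plan([.635,-.034,.016],-2,30),plan([.655,-.0345,.016],-2,30))
```

```text
[-6.141, 0.126, 9.881, 0.001, -0.071, 0.001] [-5.707, 0.048, 15.486, 0.001, -0.071, 0.001] [-4.05, 0.029, 16.607, 0.001, -0.071, 0.001]
```

>>> {"api": "play_rows", "payload": {"commands": [[-6.1, 0.1, 9.9, 0, -0.07, 0, 0], [-6.1, 0.1, 9.9, 0, -0.07, 0, 0], [-6.1, 0.1, 9.9, 0, -0.07, 0, 0], [-6.1, 0.1, 9.9, 0, -0.07, 0, 0], [-6.1, 0.1, 9.9, 0, -0.07, 0, 0], [-5.7, 0.05, 15.5, 0, -0.07, 0, 0], [-5.7, 0.05, 15.5, 0, -0.07, 0, 0], [-5.7, 0.05, 15.5, 0, -0.07, 0, 0]]}}

```text
t: 14.45
eef_pos: [0.6355, -0.0324, 0.0145]
tool_rot: [0.966, -0.016, 0.258, 0.004]
wrist_force: [-0.7, -0.0, -0.1]
gripper_width: 0.353
```

Run:
```python
from h import *
st()
print(plan([.655,-.0345,.016],-2,30),plan([.665,-.0345,.016],-2,30))
```

```text
t 14.4 pos [ 0.6355 -0.0324  0.0145] xaxis [ 0.866 -0.029  0.499] z [ 0.499 -0.015 -0.867] w 30.7mm F [-0.7 -0.  -0.1] q [ 0.45  0.3  -0.54  2.16  0.75  0.26 -2.31]
[1.766, 0.148, 0.844, -0.002, 0.001, 0.001] [2.632, 0.115, 1.343, -0.002, 0.001, 0.001]
```

>>> {"api": "play_rows", "payload": {"commands": [[0.6, 0.1, 0.25, 0, 0, 0, 0], [1.2, 0.1, 0.5, 0, 0, 0, 0], [1.5, 0.1, 0.68, 0, 0, 0, 0], [1.8, 0.1, 0.85, 0, 0, 0, 0], [2.0, 0.1, 0.95, 0, 0, 0, 0], [2.2, 0.1, 1.07, 0, 0, 0, 0], [2.35, 0.1, 1.17, 0, 0, 0, 0], [2.5, 0.1, 1.25, 0, 0, 0, 0], [2.5, 0.1, 1.25, 0, 0, 0, 0]]}}

```text
t: 15.35
eef_pos: [0.6591, -0.0349, 0.0154]
tool_rot: [0.967, -0.016, 0.256, 0.005]
wrist_force: [-38.7, 0.3, 34.3]
gripper_width: 0.005
```

>>> {"api": "play_rows", "payload": {"commands": [[0.09, 0, 0.05, 0, 0, 0, 0], [0.17, 0, 0.1, 0, 0, 0, 0], [0.17, 0, 0.1, 0, 0, 0, 0]]}}

```text
t: 15.65
eef_pos: [0.6596, -0.0349, 0.0152]
tool_rot: [0.967, -0.016, 0.255, 0.006]
wrist_force: [-55.8, 2.4, 49.0]
gripper_width: 0.008
```

>>> {"api": "play_rows", "payload": {"commands": [[-0.5, 0, -0.3, 0, 0, 0, 0], [-2, 0, -1.2, 0, 0, 0, 0], [-2, 0, -6, 0, 0, 0, 4], [-2, 0, -12, 0, 0, 0, 8.7], [-2, 0, -17, 0, 0, 0, 8.7], [-2, 0, -17, 0, 0, 0, 8.7]]}}

```text
t: 16.25
eef_pos: [0.566, -0.0338, 0.1461]
tool_rot: [0.966, -0.018, 0.257, 0.005]
wrist_force: [0.2, -1.2, 0.2]
gripper_width: 0.284
```

Run:
```python
from h import *
st(); s=snapshot("scene"); f=s["frame"]
x,y=270,180; a=cv2.resize(f[y:y+140,x:x+140],(400,400),interpolation=cv2.INTER_CUBIC)
t=snapshot("top"); b=cv2.resize(t["frame"][130:230,270:370],(400,400),interpolation=cv2.INTER_CUBIC)
cv2.imwrite("pics/m6.png",np.hstack([a,b])[:,:,::-1]); np.savez("top6.npz",**{k:np.array(v) for k,v in t.items()})
```

```text
t 16.2 pos [ 0.566  -0.0338  0.1461] xaxis [ 0.867 -0.031  0.497] z [ 0.496 -0.019 -0.868] w 24.7mm F [ 0.2 -1.2  0.2] q [ 0.93 -0.09 -0.91  2.18 -0.11  0.5  -1.52]
```

View pics/m6.png

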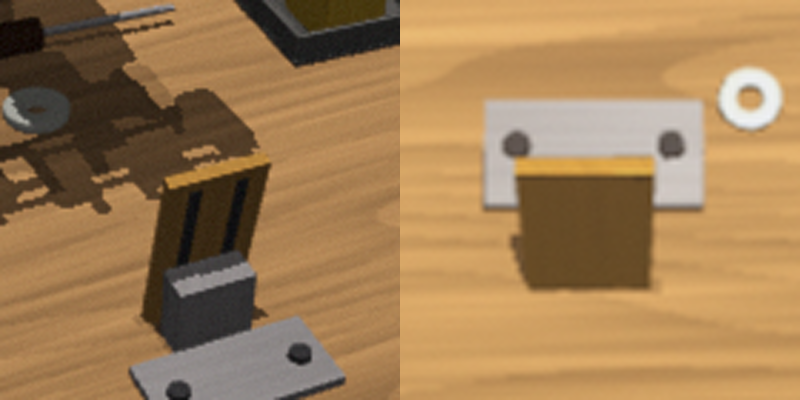

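Run:
```python
from h import *
for n,rb,rt in(("top5",291,168),("top6",289,176)):
    s=dict(np.load(n+".npz"))
    b=cast(s,[[270+128/4,130+rb/4],[270+251/4,130+rb/4]],0); t=cast(s,[[270+118/4,130+rt/4],[270+254/4,130+rt/4]],.109)
    print(b.round(4).tolist(),t.round(4).tolist(),np.degrees(np.arctan2(t[:,0]-b[:,0],.109)))
```

```text
[[0.6642, -0.0052, 0.0], [0.6622, -0.061, 0.0]] [[0.6872, -0.007, 0.109], [0.6852, -0.061, 0.109]] [11.91765085 11.91520239]
[[0.6651, -0.0052, 0.0], [0.6631, -0.061, 0.0]] [[0.6839, -0.0069, 0.109], [0.6819, -0.0609, 0.109]] [9.77313701 9.77439248]
```

Run:
```python
from h import *
print(plan([.60,-.033,.25],-2,10),plan([.70,-.036,.24],-2,-15))
```

```text
[7.853, -0.168, -7.046, 0.005, -0.351, -0.001] [16.004, -0.252, -1.16, 0.005, -0.788, -0.003]
```

>>> {"api": "play_rows", "payload": {"commands": [[4, 0, -5, 0, -0.1, 0, 8.7], [7.9, -0.2, -7, 0, -0.35, 0, 8.7], [7.9, -0.2, -7, 0, -0.35, 0, 8.7], [7.9, -0.2, -7, 0, -0.35, 0, 8.7], [16, -0.25, -1.2, 0, -0.79, 0, 8.7], [16, -0.25, -1.2, 0, -0.79, 0, 8.7], [16, -0.25, -1.2, 0, -0.79, 0, 8.7], [16, -0.25, -1.2, 0, -0.79, 0, 8.7]]}}

```text
t: 17.15
eef_pos: [0.7013, -0.0383, 0.2328]
tool_rot: [0.99, -0.021, -0.137, -0.0]
wrist_force: [0.8, -0.7, 0.9]
gripper_width: 0.99
```

Run:
```python
from h import *
st(); print(plan([.72,-.036,.17],-2,-40),plan([.70,-.0355,.12],-2,-40),plan([.676,-.0345,.068],-2,-40))
```

```text
t 17.1 pos [ 0.7013 -0.0383  0.2328] xaxis [ 0.961 -0.041 -0.272] z [-0.272  0.006 -0.962] w 86.1mm F [ 0.8 -0.7  0.9] q [ 0.38  0.79 -0.82  0.94  0.47  1.86 -1.88]
[3.498, -0.346, 5.534, 0.002, -0.423, -0.009] [2.932, -0.341, 10.889, 0.002, -0.423, -0.009] [2.033, -0.37, 16.546, 0.002, -0.423, -0.009]
```

>>> {"api": "play_rows", "payload": {"commands": [[3.5, -0.35, 5.5, 0, -0.1, 0, 8.7], [3.5, -0.35, 5.5, 0, -0.25, 0, 8.7], [3.5, -0.35, 5.5, 0, -0.42, 0, 8.7], [3.5, -0.35, 5.5, 0, -0.42, 0, 8.7], [3.5, -0.35, 5.5, 0, -0.42, 0, 8.7], [3.5, -0.35, 5.5, 0, -0.42, 0, 8.7]]}}

```text
t: 17.75
eef_pos: [0.7124, -0.0416, 0.1812]
tool_rot: [0.962, -0.04, -0.271, -0.011]
wrist_force: [-0.4, -0.3, -0.8]
gripper_width: 0.998
```

Run:
```python
from h import *
st(); print(plan([.70,-.0355,.12],-2,-40),plan([.676,-.0345,.068],-2,-40))
s=snapshot("wrist"); cv2.imwrite("pics/w7.png",s["frame"][:,:,::-1])
```

```text
t 17.8 pos [ 0.7124 -0.0416  0.1812] xaxis [ 0.85  -0.071 -0.523] z [-0.521  0.044 -0.853] w 86.8mm F [-0.4 -0.3 -0.8] q [-0.05  0.99  0.19  0.62 -0.17  2.08 -1.59]
[2.096, -0.497, 5.889, -0.029, -0.148, -0.039] [2.767, -0.395, 11.577, -0.029, -0.148, -0.039]
```

View pics/w7.png

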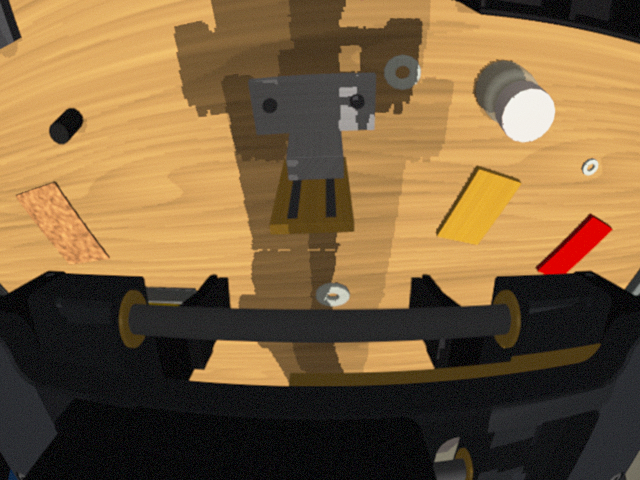

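The wrist view shows the gate standing, top edge at (270–354, 232), centred between the fingers. I'm descending to regrasp it.

>>> {"api": "play_rows", "payload": {"commands": [[2.1, -0.5, 5.9, -0.03, -0.1, -0.04, 8.7], [2.1, -0.5, 5.9, -0.03, -0.15, -0.04, 8.7], [2.1, -0.5, 5.9, -0.03, -0.15, -0.04, 8.7], [2.1, -0.5, 5.9, -0.03, -0.15, -0.04, 8.7]]}}

```text
t: 18.2
eef_pos: [0.6878, -0.0343, 0.1159]
tool_rot: [0.943, -0.015, -0.332, -0.007]
wrist_force: [0.7, -0.0, 0.8]
gripper_width: 1.002
```

Run:
```python
from h import *
st(); print(plan([.676,-.0345,.068],-2,-38))
```

```text
t 18.2 pos [ 0.6878 -0.0343  0.1159] xaxis [ 0.779 -0.023 -0.627] z [-0.626  0.023 -0.779] w 87.1mm F [ 0.7 -0.   0.8] q [-0.06  1.07  0.17  0.66 -0.14  2.09 -1.55]
[2.085, 0.076, 4.471, -0.001, 0.014, 0.004]
```

>>> {"api": "play_rows", "payload": {"commands": [[1, 0.05, 2.2, 0, 0.014, 0, 8.7], [2.1, 0.08, 4.5, 0, 0.014, 0, 8.7], [2.1, 0.08, 4.5, 0, 0.014, 0, 8.7], [2.1, 0.08, 4.5, 0, 0.014, 0, 4], [2.1, 0.08, 4.5, 0, 0.014, 0, 4], [2.1, 0.08, 4.5, 0, 0.014, 0, 4], [2.1, 0.08, 4.5, 0, 0.014, 0, 4], [2.1, 0.08, 4.5, 0, 0.014, 0, 4], [2.1, 0.08, 4.5, 0, 0.014, 0, 4]]}}

```text
t: 19.1
eef_pos: [0.6762, -0.0345, 0.0681]
tool_rot: [0.946, -0.014, -0.325, -0.007]
wrist_force: [1.0, 0.1, 2.4]
gripper_width: 0.642
```

Run:
```python
from h import *
st(); print(plan([.62,-.033,.17],-2,-38),plan([.60,-.033,.17],-2,0),plan([.60,-.033,.17],-2,35))
```

```text
t 19.1 pos [ 0.6762 -0.0345  0.0681] xaxis [ 0.788 -0.023 -0.615] z [-0.615  0.022 -0.788] w 55.9mm F [1.  0.1 2.4] q [-0.07  1.05  0.17  0.79 -0.14  1.97 -1.54]
[-10.697, -0.004, -4.573, -0.0, -0.001, 0.005] [-12.274, 0.059, -3.344, -0.002, 0.662, 0.004] [-12.274, 0.059, -3.344, -0.003, 1.273, 0.004]
```

>>> {"api": "play_rows", "payload": {"commands": [[-2, 0, -1, 0, 0, 0, 4], [-4, 0, -1.9, 0, 0, 0, 4], [-6, 0, -2.9, 0, 0, 0, 4], [-9, 0, -3.5, 0, 0.12, 0, 4], [-12, 0, -3.4, 0, 0.25, 0, 4], [-12.3, 0, -3.4, 0, 0.38, 0, 4], [-12.3, 0, -3.4, 0, 0.52, 0, 4], [-12.3, 0, -3.4, 0, 0.66, 0, 4], [-12.3, 0, -3.4, 0, 0.8, 0, 4], [-12.3, 0, -3.4, 0, 0.94, 0, 4]]}}

```text
t: 20.1
eef_pos: [0.5995, -0.0325, 0.1707]
tool_rot: [0.99, -0.016, 0.141, 0.0]
wrist_force: [0.0, -0.8, -4.0]
gripper_width: 0.637
```

Run:
```python
from h import *
st(); print(plan([.61,-.033,.16],-2,36))
```

```text
t 20.1 pos [ 0.5995 -0.0325  0.1707] xaxis [ 0.96  -0.031  0.279] z [ 0.279 -0.005 -0.96 ] w 55.5mm F [ 0.  -0.8 -4. ] q [-0.18  0.07  0.16  1.92  0.    0.87 -1.63]
[0.714, 0.02, 1.319, -0.005, 0.346, 0.002]
```

>>> {"api": "play_rows", "payload": {"commands": [[0.7, 0, 1.3, 0, 0.14, 0, 4], [0.7, 0, 1.3, 0, 0.28, 0, 4], [0.7, 0, 1.3, 0, 0.37, 0, 4], [0.7, 0, 1.3, 0, 0.37, 0, 4], [0.7, 0, 1.3, 0, 0.37, 0, 4]]}}

```text
t: 20.6
eef_pos: [0.6097, -0.033, 0.1593]
tool_rot: [0.949, -0.016, 0.316, 0.004]
wrist_force: [1.5, 0.2, -3.9]
gripper_width: 0.642
```

Run:
```python
from h import *
st(); s=snapshot("scene"); f=s["frame"]
x,y=240,120; a=cv2.resize(f[y:y+160,x:x+160],(400,400),interpolation=cv2.INTER_CUBIC)
t=snapshot("top"); b=cv2.resize(t["frame"][130:290,240:400],(400,400),interpolation=cv2.INTER_CUBIC)
cv2.imwrite("pics/m8.png",np.hstack([a,b])[:,:,::-1]); np.savez("scene8.npz",**{k:np.array(v) for k,v in s.items()})
```

```text
t 20.6 pos [ 0.6097 -0.033   0.1593] xaxis [ 0.799 -0.027  0.6  ] z [ 0.6   -0.017 -0.8  ] w 55.9mm F [ 1.5  0.2 -3.9] q [-0.18 -0.08  0.13  2.23  0.16  0.35 -1.78]
```

View pics/m8.png

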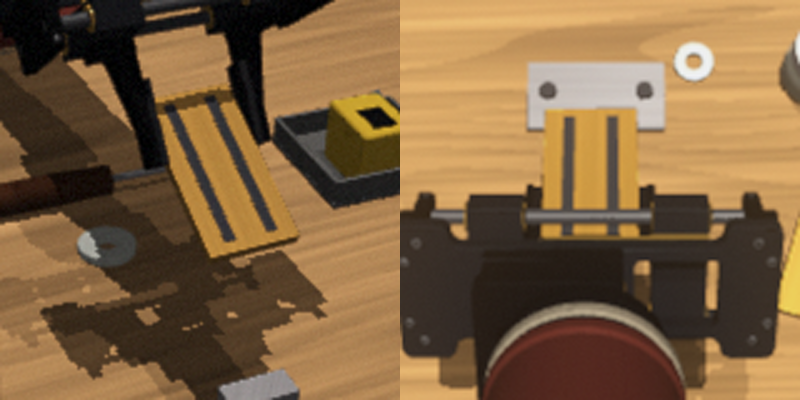

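Grooves are up, with the stop-side end low. I'll set it down on the clear counter between the stop and the pad, then re-pick it with the tool vertical.

Run:
```python
from h import *
print(plan([.64,.11,.14],5,37),plan([.645,.11,.06],5,37))
```

```text
[0.642, -14.364, 3.126, 0.069, -0.001, -0.097] [-3.777, -14.355, 9.814, 0.069, -0.001, -0.097]
```

>>> {"api": "play_rows", "payload": {"commands": [[0.6, -5, 3, 0.02, 0, -0.03, 4], [0.6, -10, 3.1, 0.05, 0, -0.07, 4], [0.6, -14.4, 3.1, 0.07, 0, -0.1, 4], [0.6, -14.4, 3.1, 0.07, 0, -0.1, 4], [-1.5, -14.4, 6.5, 0.07, 0, -0.1, 4], [-3.8, -14.4, 9.8, 0.07, 0, -0.1, 4], [-3.8, -14.4, 9.8, 0.07, 0, -0.1, 4], [-3.8, -14.4, 9.8, 0.07, 0, -0.1, 4]]}}

```text
t: 21.5
eef_pos: [0.6439, 0.1106, 0.0583]
tool_rot: [0.947, 0.044, 0.317, -0.013]
wrist_force: [-0.3, -0.0, -3.8]
gripper_width: 0.638
```

Run:
```python
from h import *
st(); 
for z in (.04,.03,.02,.012): print(plan([.645,.11,z],5,36))
```

```text
t 21.5 pos [0.6439 0.1106 0.0583] xaxis [0.796 0.075 0.601] z [ 0.599  0.052 -0.799] w 55.5mm F [-0.3 -0.  -3.8] q [-0.43  0.18  0.12  2.22  0.82  0.16 -2.57]
[-1.019, 0.061, 1.528, 0.0, -0.017, 0.005]
[-1.62, 0.057, 2.327, 0.0, -0.017, 0.005]
[-2.222, 0.054, 3.126, 0.0, -0.017, 0.005]
[-2.703, 0.052, 3.766, 0.0, -0.017, 0.005]
```

>>> {"api": "play_rows", "payload": {"commands": [[-1, 0, 1.5, 0, -0.05, 0, 4], [-1.5, 0, 2.2, 0, -0.07, 0, 4], [-1.8, 0, 2.6, 0, -0.07, 0, 4], [-2.1, 0, 2.95, 0, -0.07, 0, 4], [-2.1, 0, 2.95, 0, -0.07, 0, 4]]}}

```text
t: 22.0
eef_pos: [0.6458, 0.111, 0.0244]
tool_rot: [0.957, 0.044, 0.286, -0.013]
wrist_force: [2.5, -0.7, 0.2]
gripper_width: 0.643
```

Run:
```python
from h import *
st()
```

```text
t 22.0 pos [0.6458 0.111  0.0244] xaxis [0.833 0.076 0.548] z [ 0.546  0.049 -0.836] w 55.9mm F [ 2.5 -0.7  0.2] q [-0.33  0.26  0.03  2.18  0.68  0.17 -2.42]
```

>>> {"api": "play_rows", "payload": {"commands": [[-0.2, 0, 0.3, 0, 0, 0, 4], [-0.35, 0, 0.5, 0, 0, 0, 4], [-0.5, 0, 0.7, 0, 0, 0, 4], [-0.55, 0, 0.84, 0, 0, 0, 4], [-0.55, 0, 0.84, 0, 0, 0, 4]]}}

```text
t: 22.5
eef_pos: [0.6442, 0.1106, 0.0123]
tool_rot: [0.958, 0.044, 0.284, -0.012]
wrist_force: [-2.4, -0.0, -0.1]
gripper_width: 0.643
```

>>> {"api": "play_rows", "payload": {"commands": [[0, 0, 0, 0, 0, 0, 8.7], [0, 0, 0, 0, 0, 0, 8.7], [0, 0, 0, 0, 0, 0, 8.7], [0, 0, 0, 0, 0, 0, 8.7], [0, 0, -4, 0, 0, 0, 8.7], [0, 0, -8, 0, 0, 0, 8.7], [0, 0, -13, 0, -0.1, 0, 8.7], [0, 0, -17, 0, -0.2, 0, 8.7], [0, 0, -20, 0, -0.3, 0, 8.7]]}}

```text
t: 23.4
eef_pos: [0.5341, 0.1014, 0.1832]
tool_rot: [0.99, 0.046, 0.137, -0.007]
wrist_force: [2.0, -0.3, -0.7]
gripper_width: 1.0
```

Run:
```python
from h import *
st(); t=snapshot("top"); np.savez("top9.npz",**{k:np.array(v) for k,v in t.items()})
print("gate",blob(t,(15,165,150),(24,255,255),(200,140,330,300),.008)); print("gB",blob(t,(15,165,150),(24,255,255),(385,198,440,268),.008))
cv2.imwrite("pics/t9.png",cv2.resize(t["frame"][120:320,80:360],(800,571),interpolation=cv2.INTER_CUBIC)[:,:,::-1])
```

```text
t 23.4 pos [0.5341 0.1014 0.1832] xaxis [0.959 0.088 0.271] z [ 0.27   0.026 -0.963] w 87.0mm F [ 2.  -0.3 -0.7] q [-0.09 -0.04 -0.21  2.    0.06  0.91 -1.81]
gate [657.  115.3 107.7  11.8   3.6]
gB None
```

View pics/t9.png

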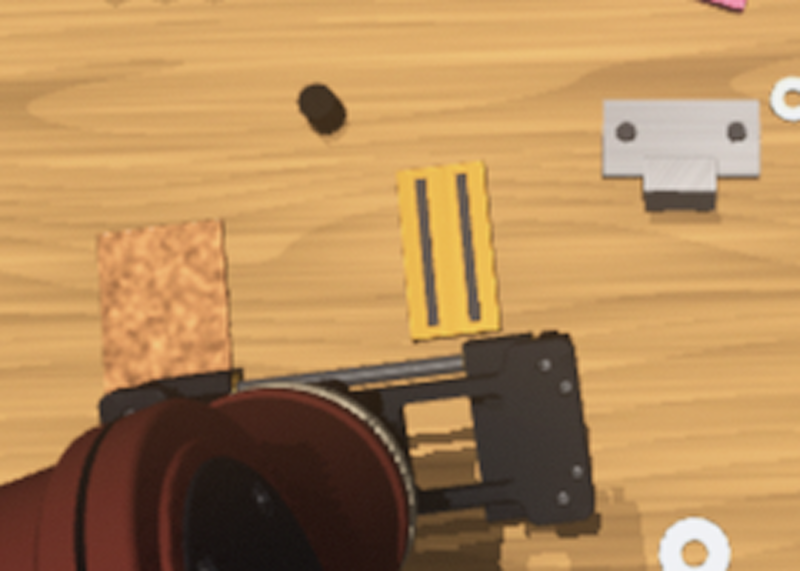

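Gate A lies flat with its grooves up at crop (398–500, 162–341). I'll get its pose and the pad's accurately.

Run:
```python
from h import *
s=dict(np.load("top9.npz"))
c=np.array([[398,170],[486,162],[500,330],[412,341]])/(800/280)+[80,120]
print("A",rect(cast(s,c,.008)[:,:2]))
h=cv2.cvtColor(s["frame"],cv2.COLOR_RGB2HSV); print(h[228:238:4,405:420:5].tolist())
print(blob(s,(15,165,60),(24,255,255),(385,190,440,270),.008))
t=dict(np.load("top0.npz"))
lab=cv2.cvtColor(t["frame"],cv2.COLOR_RGB2HSV)
for hi in (13,14,15):
    m=cv2.inRange(lab,(0,100,50),(hi,255,255)); k=np.zeros_like(m); k[185:285,100:175]=255; m=cv2.morphologyEx(m&k,cv2.MORPH_OPEN,np.ones((2,2))); m=cv2.morphologyEx(m,cv2.MORPH_CLOSE,np.ones((7,7))); 
    cs=max(cv2.findContours(m,0,cv2.CHAIN_APPROX_NONE)[0],key=cv2.contourArea)
    hull=cv2.convexHull(cs)
    w=cast(t,hull[:,0],.004)[:,:2]; print(hi,rect(w),cv2.boundingRect(cs),cast(t,[[cv2.moments(cs)["m10"]/cv2.moments(cs)["m00"],cv2.moments(cs)["m01"]/cv2.moments(cs)["m00"]]],.004).round(4))
```

```text
A [657.8 111.2 111.1  56.3   4.7]
[[[22, 159, 240], [23, 157, 240], [22, 159, 240]], [[22, 160, 240], [23, 159, 239], [22, 161, 239]], [[22, 162, 240], [23, 157, 240], [22, 160, 240]]]
None
13 [614.  289.9 127.8  77.9   5.4] (116, 199, 47, 73) [[0.6141 0.2908 0.004 ]]
14 [614.4 290.1 129.9  80.2   5.3] (115, 198, 48, 75) [[0.6136 0.2901 0.004 ]]
15 [614.9 290.6 132.1  81.8   5.6] (114, 198, 50, 76) [[0.6136 0.2904 0.004 ]]
```

Run:
```python
from h import *
st(); print(plan([.6578,.1112,.08],4.7),plan([.6578,.1112,.0025],4.7))
```

```text
t 23.4 pos [0.5342 0.1013 0.1893] xaxis [0.96  0.088 0.266] z [ 0.265  0.025 -0.964] w 87.1mm F [2.5 0.3 6.3] q [-0.09 -0.04 -0.21  1.99  0.06  0.93 -1.81]
[9.039, 0.15, 13.835, -0.002, -0.269, 0.009] [6.977, 0.154, 21.306, -0.002, -0.269, 0.009]
```

>>> {"api": "play_rows", "payload": {"commands": [[9, 0.15, 8, 0, -0.1, 0, 8.7], [9, 0.15, 13.8, 0, -0.27, 0, 8.7], [9, 0.15, 13.8, 0, -0.27, 0, 8.7], [9, 0.15, 13.8, 0, -0.27, 0, 8.7], [9, 0.15, 13.8, 0, -0.27, 0, 8.7], [9, 0.15, 13.8, 0, -0.27, 0, 8.7], [9, 0.15, 13.8, 0, -0.27, 0, 8.7]]}}

```text
t: 24.15
eef_pos: [0.6599, 0.1108, 0.0737]
tool_rot: [0.999, 0.045, 0.005, 0.0]
wrist_force: [0.5, 0.4, 0.6]
gripper_width: 0.998
```

Run:
```python
from h import *
st(); print(plan([.6578,.1112,.0025],4.7))
```

```text
t 24.1 pos [0.6599 0.1108 0.0737] xaxis [0.996 0.091 0.009] z [ 0.009 -0.    -1.   ] w 86.8mm F [0.5 0.4 0.6] q [-0.11  0.48 -0.17  1.58  0.09  1.08 -1.78]
[-0.266, -0.062, 7.122, 0.001, -0.009, 0.009]
```

>>> {"api": "play_rows", "payload": {"commands": [[-0.27, -0.06, 4, 0, -0.009, 0.009, 8.7], [-0.27, -0.06, 7.1, 0, -0.009, 0.009, 8.7], [-0.27, -0.06, 7.1, 0, -0.009, 0.009, 8.7], [-0.27, -0.06, 7.1, 0, -0.009, 0.009, 4], [-0.27, -0.06, 7.1, 0, -0.009, 0.009, 4], [-0.27, -0.06, 7.1, 0, -0.009, 0.009, 4], [-0.27, -0.06, 7.1, 0, -0.009, 0.009, 4], [-0.27, -0.06, 7.1, 0, -0.009, 0.009, 4], [-0.27, -0.06, 7.1, 0, -0.009, 0.009, 4]]}}

```text
t: 25.05
eef_pos: [0.6577, 0.1111, 0.0017]
tool_rot: [0.999, 0.041, -0.001, 0.0]
wrist_force: [-2.1, 1.1, 3.7]
gripper_width: 0.638
```

Run:
```python
from h import *
st(); d=readout.observe()["eef_pos"][:2]-[.6578,.1112]; t=np.array([.6142,.2902])+d
print(d,plan([*t,.06],5.3))
```

```text
t 25.1 pos [0.6577 0.1111 0.0017] xaxis [ 0.997  0.082 -0.002] z [-0.001 -0.001 -1.   ] w 55.5mm F [-2.1  1.1  3.7] q [-0.11  0.56 -0.16  1.62  0.1   0.97 -1.8 ]
[-1.08382170e-04 -7.18170607e-05] [-2.895, -18.191, -5.842, 0.001, 0.002, -0.011]
```

>>> {"api": "play_rows", "payload": {"commands": [[0, 0, -3, 0, 0, 0, 4], [0, 0, -5.8, 0, 0, 0, 4], [-1, -6, -5.8, 0, 0, 0, 4], [-2, -12, -5.8, 0, 0, 0, 4], [-2.9, -18.2, -5.8, 0, 0, -0.01, 4], [-2.9, -18.2, -5.8, 0, 0, -0.01, 4], [-2.9, -18.2, -5.8, 0, 0, -0.01, 4], [-2.9, -18.2, -5.8, 0, 0, -0.01, 4]]}}

```text
t: 25.85
eef_pos: [0.6128, 0.2908, 0.058]
tool_rot: [0.999, 0.047, -0.002, 0.001]
wrist_force: [-0.1, -1.3, -4.1]
gripper_width: 0.634
```

Run:
```python
from h import *
st(); print(plan([.6142,.2902,.0065],5.3))
```

```text
t 25.9 pos [0.6128 0.2908 0.058 ] xaxis [ 0.996  0.094 -0.004] z [-0.003 -0.002 -1.   ] w 55.2mm F [-0.1 -1.3 -4.1] q [-0.35  0.52 -0.21  1.55  0.12  1.08 -2.07]
[0.155, 0.064, 5.149, 0.002, 0.004, 0.001]
```

>>> {"api": "play_rows", "payload": {"commands": [[0.15, 0.06, 2.5, 0, 0.004, 0, 4], [0.15, 0.06, 4.6, 0, 0.004, 0, 4], [0.15, 0.06, 5.15, 0, 0.004, 0, 4], [0.15, 0.06, 5.2, 0, 0.004, 0, 4], [0.15, 0.06, 5.2, 0, 0.004, 0, 7.5], [0.15, 0.06, 5.2, 0, 0.004, 0, 7.5], [0.15, 0.06, 5.2, 0, 0.004, 0, 7.5], [0.15, 0.06, 0, 0, 0.004, 0, 7.5], [0.15, 0.06, -5, 0, 0.004, 0, 8.7], [0.15, 0.06, -10, 0, 0.004, 0, 8.7]]}}

```text
t: 26.85
eef_pos: [0.6156, 0.2896, 0.1594]
tool_rot: [0.999, 0.046, 0.001, 0.0]
wrist_force: [1.3, 0.4, -0.2]
gripper_width: 0.957
```

Run:
```python
from h import *
st(); print(plan([.55,.05,.2],-5,-5)); print(plan([.58,-.12,.2],-10,-10))
```

```text
t 26.9 pos [0.6156 0.2896 0.1594] xaxis [0.996 0.091 0.003] z [ 0.003 -0.001 -1.   ] w 83.3mm F [ 1.3  0.4 -0.2] q [-0.35  0.44 -0.22  1.45  0.1   1.26 -2.05]
[-8.716, 23.263, -4.062, 0.008, -0.09, 0.179]
[-7.283, 40.466, -4.043, 0.024, -0.176, 0.265]
```

Gate A is placed. I'll move gate B to gate A's old spot, which has better tilt range, then flip it the same way.

>>> {"api": "play_rows", "payload": {"commands": [[-4, 20, -4, 0, 0, 0.14, 8.7], [-4, 20, -4, 0, 0, 0.14, 8.7], [-4, 20, -4, 0, 0, 0.14, 8.7], [-4, 20, -4, 0, 0, 0.14, 8.7], [-4, 20, -4, 0, 0, 0.14, 8.7], [-6, 40, -4, 0, 0, 0.3, 8.7], [-6, 40, -4, 0, 0, 0.3, 8.7], [-6, 40, -4, 0, 0, 0.3, 8.7], [-6, 40, -4, 0, 0, 0.3, 8.7], [-6, 40, -4, 0, 0, 0.3, 8.7]]}}

```text
t: 27.85
eef_pos: [0.5915, -0.1232, 0.198]
tool_rot: [0.994, -0.109, 0.002, 0.002]
wrist_force: [0.2, 0.1, -0.2]
gripper_width: 0.999
```

Run:
```python
from h import *
st(); print(plan([.602,-.1976,.10],-18.9)); print(plan([.602,-.1976,.0025],-18.9))
t=snapshot("top"); np.savez("top10.npz",**{k:np.array(v) for k,v in t.items()})
G=((19,140,90),(27,255,255))
print("A",blob(t,*G,(100,180,180,290),.012),"B",blob(t,*G,(385,190,440,270),.008),"shell",blob(t,(22,150,60),(34,255,255),(140,295,225,380),.056),"wash",blob(t,(0,0,120),(179,60,255),(270,280,370,340),.008))
```

```text
t 27.9 pos [ 0.5915 -0.1232  0.198 ] xaxis [ 0.976 -0.217  0.004] z [ 0.003 -0.005 -1.   ] w 86.9mm F [ 0.2  0.1 -0.2] q [ 0.12  0.25  0.02  1.62  0.    1.27 -1.66]
[2.607, 6.994, 9.837, 0.004, -0.004, 0.111]
[2.57, 6.952, 19.587, 0.004, -0.004, 0.111]
A [617.3 288.9 110.5  56.4   5.3] B None shell [452.7 195.2  63.3  44.9  -4.7] wash [465.3 -35.9  41.   39.8  -1.8]
```

>>> {"api": "play_rows", "payload": {"commands": [[2.6, 7, 10, 0, 0, 0.111, 8.7], [2.6, 7, 10, 0, 0, 0.111, 8.7], [2.6, 7, 10, 0, 0, 0.111, 8.7], [2.6, 7, 10, 0, 0, 0.111, 8.7], [2.6, 7, 10, 0, 0, 0.111, 8.7]]}}

```text
t: 28.4
eef_pos: [0.6042, -0.1862, 0.0979]
tool_rot: [0.987, -0.158, 0.001, -0.0]
wrist_force: [0.2, 0.4, 1.5]
gripper_width: 1.0
```

Run:
```python
from h import *
st(); o=readout.observe(); s=snapshot("wrist"); print(plan([.602,-.1976,.0025],-18.9))
# project gate-B rectangle check: pixel -> world for gold blob
h=cv2.cvtColor(s["frame"],cv2.COLOR_RGB2HSV); m=cv2.inRange(h,(18,120,60),(28,255,255)); m=cv2.morphologyEx(m,cv2.MORPH_OPEN,np.ones((5,5)))
m[330:]=0
K=s["intrinsics"];H=s["hand_eye"]
for c in cv2.findContours(m,0,cv2.CHAIN_APPROX_NONE)[0]:
    if cv2.contourArea(c)<800: continue
    p=c[:,0].astype(float); d=(p-K[:2,2])/K[0,0]; r=np.hypot(*d.T)
    ray=np.c_[np.sin(r)*d[:,0]/r,-np.sin(r)*d[:,1]/r,-np.cos(r)]
    T=R.from_quat(o["tool_rot"]).as_matrix(); w=(T@H[:3,:3]@ray.T).T; c0=T@H[:3,3]+o["eef_pos"]
    P=c0+w*((.008-c0[2])/w[:,2])[:,None]; print(cv2.boundingRect(c),rect(P[:,:2]))
cv2.imwrite("pics/w10.png",s["frame"][:,:,::-1])
```

```text
t 28.4 pos [ 0.6042 -0.1862  0.0979] xaxis [ 0.95  -0.313  0.002] z [ 0.002  0.    -1.   ] w 87.0mm F [0.2 0.4 1.5] q [ 0.19  0.39  0.05  1.66 -0.02  1.1  -1.64]
[0.053, 1.209, 9.638, -0.001, -0.004, 0.013]
(299, 176, 83, 131) [ 600.6 -201.8   96.5   56.7  -18.9]
```

>>> {"api": "play_rows", "payload": {"commands": [[0.05, 1.45, 5, 0, 0, 0.01, 8.7], [0.05, 1.45, 9.6, 0, 0, 0.01, 8.7], [0.05, 1.45, 9.6, 0, 0, 0.01, 8.7], [0.05, 1.45, 9.6, 0, 0, 0.01, 4], [0.05, 1.45, 9.6, 0, 0, 0.01, 4], [0.05, 1.45, 9.6, 0, 0, 0.01, 4], [0.05, 1.45, 9.6, 0, 0, 0.01, 4], [0.05, 1.45, 9.6, 0, 0, 0.01, 4], [0.05, 1.45, 9.6, 0, 0, 0.01, 4]]}}

```text
t: 29.35
eef_pos: [0.6001, -0.2014, 0.002]
tool_rot: [0.986, -0.164, 0.001, -0.0]
wrist_force: [-0.6, 3.6, 3.9]
gripper_width: 0.636
```

Run:
```python
from h import *
st(); print(plan([.4675,-.205,.04],-17),plan([.4675,-.205,.004],-17))
```

```text
t 29.4 pos [ 0.6001 -0.2014  0.002 ] xaxis [ 0.946 -0.323  0.003] z [ 0.003 -0.    -1.   ] w 55.3mm F [-0.6  3.6  3.9] q [ 0.21  0.49  0.05  1.73 -0.03  0.92 -1.62]
[-12.425, 4.628, -3.841, -0.001, -0.003, -0.032] [-12.435, 4.63, -0.241, -0.001, -0.003, -0.032]
```

>>> {"api": "play_rows", "payload": {"commands": [[0, 0, -3.8, 0, 0, 0, 4], [-4.4, 1.6, -3.8, 0, 0, -0.01, 4], [-8.8, 3.2, -3.8, 0, 0, -0.02, 4], [-12.4, 4.6, -3.8, 0, 0, -0.03, 4], [-12.4, 4.6, -2, 0, 0, -0.03, 4], [-12.4, 4.6, -0.15, 0, 0, -0.03, 4], [-12.4, 4.6, -0.15, 0, 0, -0.03, 4], [-12.4, 4.6, -0.15, 0, 0, -0.03, 8.7], [-12.4, 4.6, -0.15, 0, 0, -0.03, 8.7], [-12.4, 4.6, -0.15, 0, 0, -0.03, 8.7]]}}

```text
t: 30.35
eef_pos: [0.468, -0.2056, 0.0033]
tool_rot: [0.989, -0.149, 0.002, 0.0]
wrist_force: [-0.9, -0.1, 0.5]
gripper_width: 0.83
```

Run:
```python
from h import *
st(); u=np.array([np.cos(np.radians(-17)),np.sin(np.radians(-17))]); o=readout.observe(); c=o["eef_pos"][:2]; p=c+.004*u
for z,t in((.07,-20),(.07,-56),(.0105,-56)): print(plan([*p,z],-17,t))
```

```text
t 30.4 pos [ 0.468  -0.2056  0.0033] xaxis [ 0.956 -0.295  0.003] z [ 0.003 -0.001 -1.   ] w 72.2mm F [-0.9 -0.1  0.5] q [ 0.27  0.29  0.06  2.03 -0.02  0.83 -1.52]
[0.422, 0.001, -6.669, -0.0, -0.352, -0.003]
[0.422, 0.001, -6.669, -0.001, -0.981, -0.003]
[0.402, -0.001, -0.719, -0.001, -0.981, -0.003]
```

>>> {"api": "play_rows", "payload": {"commands": [[0.4, 0, -4, 0, 0, 0, 8.7], [0.4, 0, -6.7, 0, -0.15, 0, 8.7], [0.4, 0, -6.7, 0, -0.3, 0, 8.7], [0.4, 0, -6.7, 0, -0.45, 0, 8.7], [0.4, 0, -6.7, 0, -0.6, 0, 8.7], [0.4, 0, -6.7, 0, -0.75, 0, 8.7], [0.4, 0, -6.7, 0, -0.9, 0, 8.7], [0.4, 0, -6.7, 0, -0.98, 0, 8.7], [0.4, 0, -3, 0, -0.98, 0, 8.7], [0.4, 0, -3, 0, -0.98, 0, 8.7]]}}

```text
t: 31.35
eef_pos: [0.4694, -0.2057, 0.0283]
tool_rot: [0.871, -0.131, -0.467, -0.07]
wrist_force: [-0.8, 0.1, -0.3]
gripper_width: 1.001
```

Run:
```python
from h import *
st(); u=np.array([np.cos(np.radians(-17)),np.sin(np.radians(-17))]); p=np.array([.468,-.2056])+.004*u
print(plan([*p,.0095],-17,-56))
```

```text
t 31.4 pos [ 0.4694 -0.2057  0.0283] xaxis [ 0.529 -0.163 -0.833] z [-0.796  0.246 -0.553] w 87.1mm F [-0.8  0.1 -0.3] q [ 0.26  0.99  0.09  1.18 -0.03  1.95 -1.51]
[1.716, 0.026, 0.822, -0.002, 0.007, -0.001]
```

>>> {"api": "play_rows", "payload": {"commands": [[1, 0, 0.5, 0, 0, 0, 8.7], [1.72, 0.03, 0.82, 0, 0, 0, 8.7], [1.72, 0.03, 0.82, 0, 0, 0, 8.7], [1.72, 0.03, 0.82, 0, 0, 0, 4], [1.72, 0.03, 0.82, 0, 0, 0, 4], [1.72, 0.03, 0.82, 0, 0, 0, 4], [1.72, 0.03, 0.82, 0, 0, 0, 4], [1.72, 0.03, 0.82, 0, 0, 0, 4], [1.72, 0.03, 0.82, 0, 0, 0, 4]]}}

```text
t: 32.25
eef_pos: [0.4735, -0.2078, 0.0149]
tool_rot: [0.873, -0.132, -0.465, -0.07]
wrist_force: [-0.1, 0.7, 12.4]
gripper_width: 0.539
```

Run:
```python
from h import *
st(); o=readout.observe(); p=o["eef_pos"]
print(plan([p[0],p[1],.10],-17,-56),plan([.55,-.0315,.16],-2,10))
```

```text
t 32.2 pos [ 0.4735 -0.2078  0.0149] xaxis [ 0.533 -0.165 -0.83 ] z [-0.793  0.245 -0.558] w 46.9mm F [-0.1  0.7 12.4] q [ 0.26  1.01  0.09  1.17 -0.03  1.94 -1.51]
[-7.06, 0.004, -4.743, -0.002, 0.002, -0.002] [-10.876, -19.092, -9.838, -0.109, 1.147, -0.258]
```

The grip missed: width is 47 mm and z rode up to 15 mm, so the fingers slid over the plate's edge. I'm reopening, backing off and checking the pose before retrying at −50°.

>>> {"api": "play_rows", "payload": {"commands": [[0, 0, 0, 0, 0, 0, 8.7], [0, 0, 0, 0, 0, 0, 8.7], [0, 0, 0, 0, 0, 0, 8.7], [0, 0, 0, 0, 0, 0, 8.7], [-1.6, 0, -1.1, 0, 0, 0, 8.7], [-1.6, 0, -1.1, 0, 0.1, 0, 8.7], [-1.6, 0, -1.1, 0, 0.1, 0, 8.7]]}}

```text
t: 32.95
eef_pos: [0.4752, -0.2085, 0.0367]
tool_rot: [0.897, -0.136, -0.417, -0.063]
wrist_force: [0.2, 0.0, 1.2]
gripper_width: 0.982
```

```bash
cat >> h.py <<'E'
def wrist_blobs(lo,hi,z,rowmax=330,amin=500,save=None):
    o=readout.observe(); s=snapshot("wrist"); K=s["intrinsics"];H=s["hand_eye"]
    if save: cv2.imwrite(save,s["frame"][:,:,::-1])
    m=cv2.inRange(cv2.cvtColor(s["frame"],cv2.COLOR_RGB2HSV),lo,hi); m=cv2.morphologyEx(m,cv2.MORPH_OPEN,np.ones((5,5))); m[rowmax:]=0
    T=R.from_quat(o["tool_rot"]).as_matrix(); c0=T@H[:3,3]+o["eef_pos"]
    for c in cv2.findContours(m,0,cv2.CHAIN_APPROX_NONE)[0]:
        if cv2.contourArea(c)<amin: continue
        d=(c[:,0].astype(float)-K[:2,2])/K[0,0]; r=np.hypot(*d.T)
        w=(T@H[:3,:3]@np.c_[np.sin(r)*d[:,0]/r,-np.sin(r)*d[:,1]/r,-np.cos(r)].T).T
        P=c0+w*((z-c0[2])/w[:,2])[:,None]; print(cv2.boundingRect(c),rect(P[:,:2]))
E
python3 - <<'E'
from h import *
st(); wrist_blobs((18,120,30),(28,255,255),.008,save="pics/w11.png")
E
```

```text
t 33.0 pos [ 0.4752 -0.2085  0.0367] xaxis [ 0.615 -0.191 -0.765] z [-0.731  0.226 -0.644] w 85.4mm F [0.2 0.  1.2] q [ 0.26  0.9   0.09  1.25 -0.03  1.86 -1.51]
(332, 156, 92, 21) [ 527.8 -249.2   33.2   12.2   73.8]
(370, 125, 66, 14) [ 544.8 -260.6   22.5    5.3   71.9]
(0, 119, 56, 51) [ 592.9 -122.7   51.9   12.    89.6]
(252, 108, 343, 200) [ 448.8 -245.2  232.9  139.4  -16.8]
(0, 29, 43, 52) [ 622.8 -163.    28.4    9.7   88.1]
(356, 0, 241, 84) [ 575.6 -286.3   69.3   29.1   86.9]
(0, 0, 31, 41) [ 630.2 -172.9   16.6   10.6  -51.7]
```

View pics/w11.png

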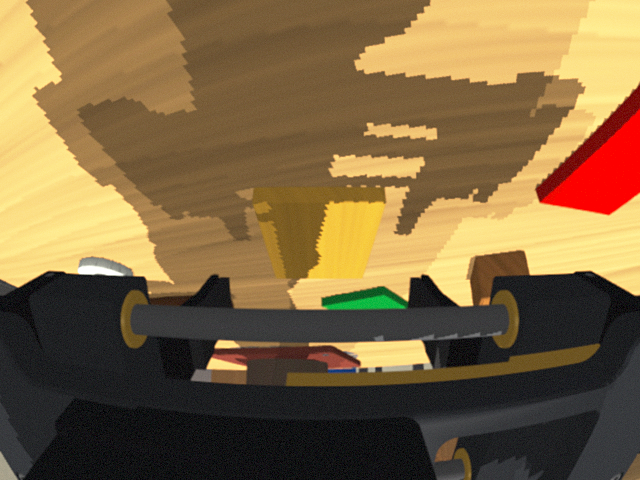

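Gate B lies undisturbed between the fingers, with corners at (252,188), (385,188), (275,278) and (365,278). I'll cast those to positions.

Run:
```python
from h import *
o=readout.observe(); s=snapshot("wrist"); K=s["intrinsics"];H=s["hand_eye"]
T=R.from_quat(o["tool_rot"]).as_matrix(); c0=T@H[:3,3]+o["eef_pos"]
p=np.array([[252,196],[385,196],[365,278],[275,278.]]); d=(p-K[:2,2])/K[0,0]; r=np.hypot(*d.T)
w=(T@H[:3,:3]@np.c_[np.sin(r)*d[:,0]/r,-np.sin(r)*d[:,1]/r,-np.cos(r)].T).T
P=c0+w*((.008-c0[2])/w[:,2])[:,None]; print(P.round(4),rect(P[:,:2]))
u=np.array([np.cos(np.radians(-17)),np.sin(np.radians(-17))])
q=P[:,:2].mean(0); print(plan([*(q+.004*u),.0095],-17,-50),plan([*(np.array([.468,-.2056])+.004*u),.0095],-17,-50))
```

```text
[[ 0.5235 -0.1969  0.008 ]
 [ 0.5076 -0.2484  0.008 ]
 [ 0.4106 -0.2218  0.008 ]
 [ 0.4279 -0.166   0.008 ]] [ 467.3 -208.7  100.5   58.4  -17.2]
[1.806, 0.235, 1.813, -0.002, 0.005, -0.002] [1.791, -0.039, 1.831, -0.002, 0.005, -0.002]
```

>>> {"api": "play_rows", "payload": {"commands": [[0.9, 0.1, 0.9, 0, 0, 0, 8.7], [1.82, 0.1, 1.84, 0, 0, 0, 8.7], [1.82, 0.1, 1.84, 0, 0, 0, 8.7]]}}

```text
t: 33.35
eef_pos: [0.4713, -0.2081, 0.0075]
tool_rot: [0.895, -0.135, -0.421, -0.063]
wrist_force: [3.0, -1.6, 12.4]
gripper_width: 0.998
```

Run:
```python
from h import *
st(); print(plan([.4718,-.2075,.0085],-17,-50))
```

```text
t 33.4 pos [ 0.4713 -0.2081  0.0075] xaxis [ 0.608 -0.188 -0.771] z [-0.737  0.227 -0.637] w 86.8mm F [ 3.  -1.6 12.4] q [ 0.26  0.94  0.09  1.26 -0.03  1.83 -1.51]
[-0.058, -0.075, -0.091, -0.002, 0.008, -0.002]
```

>>> {"api": "play_rows", "payload": {"commands": [[-0.06, 0, -0.09, 0, 0, 0, 8.7], [-0.06, 0, -0.09, 0, 0, 0, 4], [-0.06, 0, -0.09, 0, 0, 0, 4], [-0.06, 0, -0.09, 0, 0, 0, 4], [-0.06, 0, -0.09, 0, 0, 0, 4], [-0.06, 0, -0.09, 0, 0, 0, 4], [-0.06, 0, -0.09, 0, 0, 0, 4]]}}

```text
t: 34.05
eef_pos: [0.4707, -0.2077, 0.0077]
tool_rot: [0.894, -0.135, -0.422, -0.064]
wrist_force: [-1.2, 1.1, 7.7]
gripper_width: 0.634
```

Run:
```python
from h import *
st(); o=readout.observe(); p=o["eef_pos"]
print(plan([p[0],p[1],.14],-17,-20))
```

```text
t 34.0 pos [ 0.4707 -0.2077  0.0077] xaxis [ 0.607 -0.188 -0.772] z [-0.738  0.228 -0.636] w 55.1mm F [-1.2  1.1  7.7] q [ 0.26  0.94  0.09  1.26 -0.03  1.83 -1.51]
[-10.21, 0.001, -8.406, -0.002, 0.533, -0.002]
```

>>> {"api": "play_rows", "payload": {"commands": [[-2, 0, -1.7, 0, 0, 0, 4], [-4, 0, -3.4, 0, 0, 0, 4], [-6.9, 0, -5.8, 0, 0, 0, 4], [-9, 0, -7.5, 0, 0.1, 0, 4], [-10, 0, -8.4, 0, 0.2, 0, 4], [-10, 0, -8.4, 0, 0.3, 0, 4], [-10, 0, -8.4, 0, 0.4, 0, 4], [-10, 0, -8.4, 0, 0.523, 0, 4], [-10, 0, -8.4, 0, 0.523, 0, 4]]}}

```text
t: 34.95
eef_pos: [0.4704, -0.2081, 0.1389]
tool_rot: [0.973, -0.147, -0.174, -0.026]
wrist_force: [-0.7, -0.0, -3.6]
gripper_width: 0.629
```

Run:
```python
from h import *
st(); print(plan([.55,-.0335,.16],-2,10))
```

```text
t 35.0 pos [ 0.4704 -0.2081  0.1389] xaxis [ 0.896 -0.278 -0.346] z [-0.33   0.102 -0.938] w 54.8mm F [-0.7 -0.  -3.6] q [ 0.26  0.39  0.09  1.62 -0.02  1.49 -1.52]
[1.553, -19.035, -2.822, -0.024, 0.525, -0.267]
```

>>> {"api": "play_rows", "payload": {"commands": [[0.8, -10, -2.8, -0.01, 0.1, -0.13, 4], [0.8, -10, -2.8, -0.01, 0.2, -0.13, 4], [0.8, -10, -2.8, -0.01, 0.3, -0.13, 4], [1.6, -19, -2.8, -0.024, 0.4, -0.267, 4], [1.6, -19, -2.8, -0.024, 0.525, -0.267, 4], [1.6, -19, -2.8, -0.024, 0.525, -0.267, 4], [1.6, -19, -2.8, -0.024, 0.525, -0.267, 4], [1.6, -19, -2.8, -0.024, 0.525, -0.267, 4]]}}

```text
t: 35.75
eef_pos: [0.5517, -0.035, 0.1584]
tool_rot: [0.996, -0.018, 0.084, 0.002]
wrist_force: [-0.4, -0.5, -4.5]
gripper_width: 0.634
```

Run:
```python
from h import *
st(); print(plan([.64,-.034,.12],-2,36),plan([.645,-.034,.075],-2,36))
```

```text
t 35.8 pos [ 0.5517 -0.035   0.1584] xaxis [ 0.985 -0.035  0.168] z [ 0.168 -0.006 -0.986] w 55.1mm F [-0.4 -0.5 -4.5] q [ 0.06  0.07 -0.08  1.93  0.02  0.98 -1.64]
[8.054, -0.413, 5.266, 0.001, 0.459, -0.001] [7.789, -0.432, 9.786, 0.001, 0.459, -0.001]
```

>>> {"api": "play_rows", "payload": {"commands": [[3, -0.2, 2, 0, 0.14, 0, 4], [6, -0.4, 4, 0, 0.28, 0, 4], [8, -0.4, 5.2, 0, 0.4, 0, 4], [8, -0.4, 5.2, 0, 0.46, 0, 4], [8, -0.4, 5.2, 0, 0.46, 0, 4], [7.9, -0.4, 7.5, 0, 0.46, 0, 4], [7.8, -0.4, 9.8, 0, 0.46, 0, 4], [7.8, -0.4, 9.8, 0, 0.46, 0, 4], [7.8, -0.4, 9.8, 0, 0.46, 0, 4]]}}

```text
t: 36.65
eef_pos: [0.6462, -0.0341, 0.0767]
tool_rot: [0.95, -0.017, 0.31, 0.006]
wrist_force: [-0.4, 0.2, -3.6]
gripper_width: 0.637
```

Run:
```python
from h import *
st(); print(plan([.662,-.034,.062],-2,35),plan([.668,-.034,.054],-2,35),plan([.67,-.034,.052],-2,35))
s=snapshot("scene"); f=s["frame"]; x,y=270,150; a=cv2.resize(f[y:y+140,x:x+140],(400,400),interpolation=cv2.INTER_CUBIC); cv2.imwrite("pics/s12.png",a[:,:,::-1])
```

```text
t 36.6 pos [ 0.6462 -0.0341  0.0767] xaxis [ 0.807 -0.028  0.59 ] z [ 0.59  -0.022 -0.807] w 55.4mm F [-0.4  0.2 -3.6] q [-0.01  0.14 -0.04  2.21  0.31  0.17 -1.94]
[0.403, -0.071, 2.117, 0.001, -0.02, -0.0] [0.415, -0.093, 3.117, 0.001, -0.02, -0.0] [0.458, -0.1, 3.396, 0.001, -0.02, -0.0]
```

>>> {"api": "play_rows", "payload": {"commands": [[0.2, 0, 1, 0, 0, 0, 4], [0.4, -0.07, 2.1, 0, 0, 0, 4], [0.41, -0.1, 3.1, 0, 0, 0, 4], [0.41, -0.1, 3.1, 0, 0, 0, 4], [0.41, -0.1, 3.1, 0, 0, 0, 4]]}}

```text
t: 37.2
eef_pos: [0.6672, -0.0329, 0.0535]
tool_rot: [0.95, -0.016, 0.311, 0.005]
wrist_force: [0.5, 0.1, -4.4]
gripper_width: 0.628
```

>>> {"api": "play_rows", "payload": {"commands": [[-0.06, 0, 0.08, 0, 0, 0, 4], [-0.12, 0, 0.17, 0, 0, 0, 4], [-0.12, 0, 0.17, 0, 0, 0, 4]]}}

```text
t: 37.5
eef_pos: [0.6674, -0.0331, 0.0522]
tool_rot: [0.95, -0.016, 0.311, 0.005]
wrist_force: [0.8, 0.2, -5.0]
gripper_width: 0.63
```

>>> {"api": "play_rows", "payload": {"commands": [[-0.06, 0, 0.08, 0, 0, 0, 4], [-0.12, 0, 0.17, 0, 0, 0, 4], [-0.12, 0, 0.17, 0, 0, 0, 4]]}}

```text
t: 37.8
eef_pos: [0.6691, -0.033, 0.0518]
tool_rot: [0.95, -0.016, 0.313, 0.005]
wrist_force: [-0.5, -0.1, 5.7]
gripper_width: 0.632
```

>>> {"api": "play_rows", "payload": {"commands": [[0.2, 0, 0.13, 0, 0, 0, 4], [0.35, 0, 0.24, 0, 0, 0, 4], [0.5, 0, 0.35, 0, 0, 0, 4], [0.5, 0, 0.35, 0, 0, 0, 4]]}}

```text
t: 38.2
eef_pos: [0.6739, -0.0332, 0.0515]
tool_rot: [0.95, -0.016, 0.312, 0.005]
wrist_force: [-14.4, 2.2, 16.6]
gripper_width: 0.629
```

>>> {"api": "play_rows", "payload": {"commands": [[-0.08, 0, -0.1, 0, 0, 0, 8.7], [-0.08, 0, -0.1, 0, 0, 0, 8.7], [-0.08, 0, -0.1, 0, 0, 0, 8.7], [-0.08, 0, -0.1, 0, 0, 0, 8.7], [0, 0, -4, 0, 0, 0, 8.7], [0, 0, -9, 0, 0, 0, 8.7], [0, 0, -14, 0, -0.1, 0, 8.7], [2, 0, -18, 0, -0.2, 0, 8.7], [2, 0, -18, 0, -0.2, 0, 8.7]]}}

```text
t: 39.1
eef_pos: [0.5856, -0.0301, 0.2146]
tool_rot: [0.976, -0.017, 0.218, 0.004]
wrist_force: [1.0, -0.4, 1.0]
gripper_width: 1.0
```

Run:
```python
from h import *
st(); s=snapshot("scene"); f=s["frame"]
a=cv2.resize(f[180:320,270:410],(400,400),interpolation=cv2.INTER_CUBIC)
t=snapshot("top"); b=cv2.resize(t["frame"][130:230,270:370],(400,400),interpolation=cv2.INTER_CUBIC)
c=cv2.resize(t["frame"][180:380,100:240],(280,400)); np.savez("top13.npz",**{k:np.array(v) for k,v in t.items()})
cv2.imwrite("pics/m13.png",np.hstack([a[:,60:320],b[:,80:320],c])[:,:,::-1])
print("shell",blob(t,(22,150,60),(34,255,255),(140,295,225,380),.056))
print(plan([.62,-.033,.25],-2,10),plan([.69,-.036,.22],-2,-20))
```

```text
t 39.1 pos [ 0.5856 -0.0301  0.2146] xaxis [ 0.904 -0.032  0.425] z [ 0.425 -0.014 -0.905] w 87.0mm F [ 1.  -0.4  1. ] q [ 0.13 -0.08 -0.16  2.02  0.03  0.76 -1.66]
shell [453.2 196.8  63.6  43.4  -6.7]
[4.867, 0.156, -2.116, -0.0, -0.264, 0.0] [9.939, 0.212, 3.574, -0.0, -0.787, 0.0]
```

View pics/m13.png

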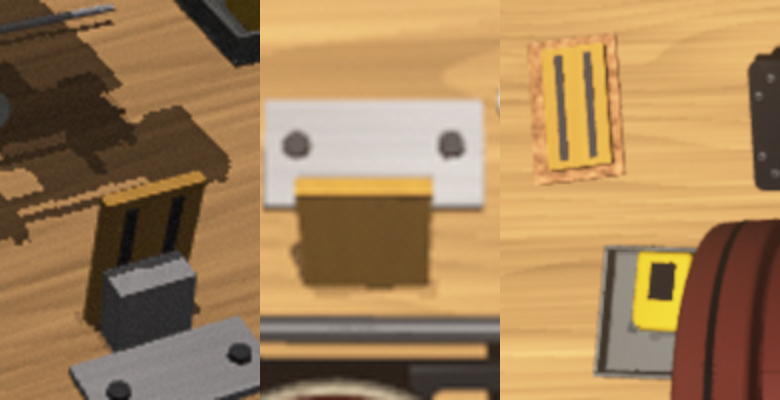

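Gate B stands against the stop with its grooves towards it. Gate A is on the pad with its grooves up, and the shell is upright inside the tray, having been nudged towards its far wall.

Run:
```python
from h import *
s=dict(np.load("top13.npz"))
b=cast(s,[[302,201.5],[332,201.5]],0); t=cast(s,[[299,179],[333,179]],.094); print(b.round(4),t.round(4),np.degrees(np.arctan2(t[:,0]-b[:,0],.094)))
```

```text
[[ 0.6665 -0.0053  0.    ]
 [ 0.6646 -0.0597  0.    ]] [[ 0.6803 -0.0052  0.094 ]
 [ 0.6783 -0.0602  0.094 ]] [8.33250104 8.29036162]
```

>>> {"api": "play_rows", "payload": {"commands": [[4.9, 0.15, -2, 0, -0.13, 0, 8.7], [4.9, 0.15, -2, 0, -0.26, 0, 8.7], [7, 0.2, 0, 0, -0.4, 0, 8.7], [9.9, 0.2, 3.5, 0, -0.55, 0, 8.7], [9.9, 0.2, 3.5, 0, -0.7, 0, 8.7], [9.9, 0.2, 3.5, 0, -0.79, 0, 8.7], [9.9, 0.2, 3.5, 0, -0.79, 0, 8.7]]}}

```text
t: 39.9
eef_pos: [0.6872, -0.0353, 0.2039]
tool_rot: [0.982, -0.017, -0.188, -0.003]
wrist_force: [0.1, -0.3, -1.9]
gripper_width: 1.0
```

Run:
```python
from h import *
st(); print(plan([.69,-.036,.12],-2,-40))
```

```text
t 39.9 pos [ 0.6872 -0.0353  0.2039] xaxis [ 0.929 -0.032 -0.369] z [-0.368  0.012 -0.93 ] w 87.0mm F [ 0.1 -0.3 -1.9] q [ 0.05  0.74 -0.11  0.95  0.05  1.83 -1.65]
[3.353, 0.058, 7.697, 0.001, -0.321, 0.001]
```

>>> {"api": "play_rows", "payload": {"commands": [[1.5, 0.05, 3, 0, -0.15, 0, 8.7], [3.3, 0.05, 7.7, 0, -0.3, 0, 8.7], [3.35, 0.05, 7.7, 0, -0.32, 0, 8.7], [3.35, 0.05, 7.7, 0, -0.32, 0, 8.7], [3.35, 0.05, 7.7, 0, -0.32, 0, 8.7]]}}

```text
t: 40.4
eef_pos: [0.6864, -0.0366, 0.1316]
tool_rot: [0.946, -0.017, -0.324, -0.005]
wrist_force: [0.4, -0.1, 3.4]
gripper_width: 0.998
```

Run:
```python
from h import *
st(); print(plan([.673,-.0335,.056],-2,-40))
```

```text
t 40.4 pos [ 0.6864 -0.0366  0.1316] xaxis [ 0.789 -0.029 -0.614] z [-0.613  0.02  -0.79 ] w 86.9mm F [ 0.4 -0.1  3.4] q [-0.06  1.04  0.17  0.68 -0.14  2.09 -1.55]
[3.574, -0.278, 6.801, 0.001, -0.037, -0.001]
```

>>> {"api": "play_rows", "payload": {"commands": [[2, -0.28, 3.5, 0, 0, 0, 8.7], [3.57, -0.28, 6.8, 0, -0.037, 0, 8.7], [3.57, -0.28, 6.8, 0, -0.037, 0, 8.7], [3.57, -0.28, 6.8, 0, -0.037, 0, 8.7], [3.57, -0.28, 6.8, 0, -0.037, 0, 4], [3.57, -0.28, 6.8, 0, -0.037, 0, 4], [3.57, -0.28, 6.8, 0, -0.037, 0, 4], [3.57, -0.28, 6.8, 0, -0.037, 0, 4], [3.57, -0.28, 6.8, 0, -0.037, 0, 4], [3.57, -0.28, 6.8, 0, -0.037, 0, 4]]}}

```text
t: 41.4
eef_pos: [0.6718, -0.0329, 0.0536]
tool_rot: [0.939, -0.016, -0.345, -0.006]
wrist_force: [1.2, 0.2, 1.8]
gripper_width: 0.64
```

Run:
```python
from h import *
st(); print(plan([.60,-.033,.17],-2,0),plan([.61,-.033,.16],-2,36))
```

```text
t 41.4 pos [ 0.6718 -0.0329  0.0536] xaxis [ 0.762 -0.026 -0.647] z [-0.647  0.022 -0.762] w 55.7mm F [1.2 0.2 1.8] q [-0.07  1.09  0.17  0.77 -0.14  1.99 -1.55]
[-12.997, 0.258, -4.23, 0.001, 0.704, 0.0] [-11.588, 0.223, -4.114, 0.0, 1.332, 0.001]
```

Gate B is gripped at 55.7 mm. I'm lifting it and rotating.

>>> {"api": "play_rows", "payload": {"commands": [[-2, 0, -1, 0, 0, 0, 4], [-4, 0, -1.9, 0, 0, 0, 4], [-6, 0, -2.9, 0, 0, 0, 4], [-9, 0.1, -3.8, 0, 0.12, 0, 4], [-12, 0.2, -4.2, 0, 0.25, 0, 4], [-13, 0.2, -4.2, 0, 0.38, 0, 4], [-13, 0.2, -4.2, 0, 0.52, 0, 4], [-13, 0.2, -4.2, 0, 0.66, 0, 4], [-13, 0.2, -4.2, 0, 0.8, 0, 4], [-13, 0.2, -4.2, 0, 0.94, 0, 4]]}}

```text
t: 42.4
eef_pos: [0.5994, -0.0322, 0.1701]
tool_rot: [0.993, -0.017, 0.121, 0.002]
wrist_force: [-0.3, -0.3, -3.9]
gripper_width: 0.64
```

Run:
```python
from h import *
st(); print(plan([.635,.11,.13],5,36),plan([.645,.11,.055],5,36))
```

```text
t 42.4 pos [ 0.5994 -0.0322  0.1701] xaxis [ 0.97  -0.033  0.24 ] z [ 0.24  -0.008 -0.971] w 55.7mm F [-0.3 -0.3 -3.9] q [-0.18  0.09  0.16  1.89 -0.    0.92 -1.63]
[2.02, -14.336, 4.634, 0.051, 0.386, -0.111] [1.193, -14.368, 12.155, 0.051, 0.386, -0.111]
```

>>> {"api": "play_rows", "payload": {"commands": [[0.7, -5, 1.5, 0.02, 0.13, -0.04, 4], [1.4, -10, 3, 0.04, 0.26, -0.08, 4], [2, -14.3, 4.6, 0.05, 0.386, -0.11, 4], [2, -14.3, 4.6, 0.05, 0.386, -0.11, 4], [2, -14.3, 4.6, 0.05, 0.386, -0.11, 4], [1.6, -14.35, 8.4, 0.05, 0.386, -0.11, 4], [1.2, -14.35, 12.1, 0.05, 0.386, -0.11, 4], [1.2, -14.35, 12.1, 0.05, 0.37, -0.11, 4], [1.2, -14.35, 12.1, 0.05, 0.35, -0.11, 4]]}}

```text
t: 43.3
eef_pos: [0.643, 0.1085, 0.052]
tool_rot: [0.957, 0.041, 0.286, -0.012]
wrist_force: [-0.0, 0.3, -4.2]
gripper_width: 0.635
```

Run:
```python
from h import *
st(); 
for z in (.03,.02,.012): print(plan([.645,.11,z],5,33))
```

```text
t 43.3 pos [0.643  0.1085 0.052 ] xaxis [0.833 0.072 0.549] z [ 0.547  0.046 -0.836] w 55.3mm F [-0.   0.3 -4.2] q [-0.34  0.2   0.04  2.17  0.52  0.23 -2.26]
[-1.027, -0.138, 1.955, 0.002, -0.005, -0.001]
[-1.576, -0.139, 2.791, 0.002, -0.005, -0.001]
[-2.015, -0.14, 3.46, 0.002, -0.005, -0.001]
```

>>> {"api": "play_rows", "payload": {"commands": [[-0.5, -0.1, 1, 0, 0, 0, 4], [-1, -0.1, 1.9, 0, 0, 0, 4], [-1.3, -0.1, 2.35, 0, 0, 0, 4], [-1.55, -0.1, 2.75, 0, 0, 0, 4], [-1.8, -0.1, 3.1, 0, 0, 0, 4], [-2, -0.1, 3.45, 0, 0, 0, 4], [-2, -0.1, 3.45, 0, 0, 0, 4]]}}

```text
t: 44.0
eef_pos: [0.6477, 0.111, 0.0155]
tool_rot: [0.956, 0.041, 0.289, -0.013]
wrist_force: [0.7, -1.9, 0.3]
gripper_width: 0.64
```

>>> {"api": "play_rows", "payload": {"commands": [[0, 0, 0, 0, 0, 0, 8.7], [0, 0, 0, 0, 0, 0, 8.7], [0, 0, 0, 0, 0, 0, 8.7], [0, 0, 0, 0, 0, 0, 8.7], [0, 0, -4, 0, 0, 0, 8.7], [0, 0, -8, 0, 0, 0, 8.7], [0, 0, -13, 0, -0.1, 0, 8.7], [0, 0, -17, 0, -0.2, 0, 8.7], [0, 0, -20, 0, -0.3, 0, 8.7], [0, 0, -20, 0, -0.3, 0, 8.7]]}}

```text
t: 45.0
eef_pos: [0.5386, 0.1017, 0.1879]
tool_rot: [0.989, 0.042, 0.144, -0.008]
wrist_force: [1.0, 0.7, -0.9]
gripper_width: 0.997
```

Run:
```python
from h import *
st(); t=snapshot("top"); np.savez("top14.npz",**{k:np.array(v) for k,v in t.items()})
h=cv2.cvtColor(t["frame"],cv2.COLOR_RGB2HSV); m=cv2.inRange(h,(20,140,90),(27,255,255)); m[:, :195]=0; m[:,280:]=0; m[:150]=0; m[290:]=0
m=cv2.morphologyEx(m,cv2.MORPH_OPEN,np.ones((2,2)));m=cv2.morphologyEx(m,cv2.MORPH_CLOSE,np.ones((7,7)))
c=max(cv2.findContours(m,0,cv2.CHAIN_APPROX_NONE)[0],key=cv2.contourArea); print(cv2.boundingRect(c)); r=rect(cast(t,c[:,0],.008)[:,:2]); print(r)
print(plan([r[0]/1e3,r[1]/1e3,.06],r[4]))
```

```text
t 45.0 pos [0.5386 0.1017 0.1879] xaxis [0.955 0.081 0.286] z [ 0.285  0.028 -0.958] w 86.7mm F [ 1.   0.7 -0.9] q [-0.22 -0.05 -0.09  2.01  0.07  0.9  -1.83]
(221, 185, 35, 54)
[651.  110.8  95.2  56.2   4.7]
[7.208, 0.06, 15.208, -0.003, -0.292, 0.003]
```

>>> {"api": "play_rows", "payload": {"commands": [[7.2, 0.05, 9, 0, -0.1, 0, 8.7], [7.2, 0.05, 15.2, 0, -0.29, 0, 8.7], [7.2, 0.05, 15.2, 0, -0.29, 0, 8.7], [7.2, 0.05, 15.2, 0, -0.29, 0, 8.7], [7.2, 0.05, 15.2, 0, -0.29, 0, 8.7], [7.2, 0.05, 15.2, 0, -0.29, 0, 8.7], [7.2, 0.05, 15.2, 0, -0.29, 0, 8.7]]}}

```text
t: 45.75
eef_pos: [0.6481, 0.1107, 0.0571]
tool_rot: [0.999, 0.043, -0.001, -0.001]
wrist_force: [-0.8, 0.4, 0.9]
gripper_width: 0.997
```

Run:
```python
from h import *
st(); print(plan([.651,.1108,.0025],4.7))
```

```text
t 45.8 pos [0.6481 0.1107 0.0571] xaxis [ 0.996  0.086 -0.002] z [-0.002  0.002 -1.   ] w 86.8mm F [-0.8  0.4  0.9] q [-0.2   0.48 -0.05  1.62  0.02  1.05 -1.74]
[0.297, 0.023, 5.457, -0.002, 0.002, 0.004]
```

>>> {"api": "play_rows", "payload": {"commands": [[0.3, 0, 3, 0, 0, 0, 8.7], [0.3, 0, 5.45, 0, 0, 0, 8.7], [0.3, 0, 5.45, 0, 0, 0, 8.7], [0.3, 0, 5.45, 0, 0, 0, 4], [0.3, 0, 5.45, 0, 0, 0, 4], [0.3, 0, 5.45, 0, 0, 0, 4], [0.3, 0, 5.45, 0, 0, 0, 4], [0.3, 0, 5.45, 0, 0, 0, 4], [0.3, 0, 5.45, 0, 0, 0, 4]]}}

```text
t: 46.65
eef_pos: [0.6512, 0.1109, 0.002]
tool_rot: [0.999, 0.043, -0.002, -0.001]
wrist_force: [-1.5, -0.3, 3.9]
gripper_width: 0.635
```

Run:
```python
from h import *
st(); print(plan([.6135,.2905,.06],5.3))
```

```text
t 46.6 pos [0.6512 0.1109 0.002 ] xaxis [ 0.996  0.086 -0.003] z [-0.003  0.002 -1.   ] w 55.2mm F [-1.5 -0.3  3.9] q [-0.2   0.54 -0.05  1.64  0.03  0.96 -1.74]
[-2.238, -18.225, -5.76, -0.002, 0.003, -0.007]
```

>>> {"api": "play_rows", "payload": {"commands": [[0, 0, -3, 0, 0, 0, 4], [0, 0, -5.8, 0, 0, 0, 4], [-0.8, -6, -5.8, 0, 0, 0, 4], [-1.5, -12, -5.8, 0, 0, 0, 4], [-2.2, -18.2, -5.8, 0, 0, -0.007, 4], [-2.2, -18.2, -5.8, 0, 0, -0.007, 4], [-2.2, -18.2, -5.8, 0, 0, -0.007, 4], [-2.2, -18.2, -5.8, 0, 0, -0.007, 4]]}}

```text
t: 47.45
eef_pos: [0.6127, 0.2911, 0.0589]
tool_rot: [0.999, 0.048, -0.003, -0.0]
wrist_force: [0.3, -1.0, -4.0]
gripper_width: 0.637
```

Run:
```python
from h import *
st(); print(plan([.6140,.2905,.0145],5.3))
```

```text
t 47.5 pos [0.6127 0.2911 0.0589] xaxis [ 0.995  0.095 -0.005] z [-0.005  0.001 -1.   ] w 55.5mm F [ 0.3 -1.  -4. ] q [-0.44  0.52 -0.1   1.55  0.05  1.08 -2.02]
[0.148, 0.073, 4.444, -0.001, 0.005, 0.003]
```

>>> {"api": "play_rows", "payload": {"commands": [[0.12, 0.05, 2.2, 0, 0.005, 0, 4], [0.12, 0.05, 4, 0, 0.005, 0, 4], [0.12, 0.05, 4.4, 0, 0.005, 0, 4], [0.12, 0.05, 4.5, 0, 0.005, 0, 4], [0.12, 0.05, 4.5, 0, 0.005, 0, 7.5], [0.12, 0.05, 4.5, 0, 0.005, 0, 7.5], [0.12, 0.05, 4.5, 0, 0.005, 0, 7.5], [0.12, 0.05, 0, 0, 0.005, 0, 7.5], [0.12, 0.05, -5, 0, 0.005, 0, 7.5], [0.12, 0.05, -10, 0, 0.005, 0, 7.5]]}}

```text
t: 48.45
eef_pos: [0.6153, 0.2896, 0.1622]
tool_rot: [0.999, 0.046, 0.001, -0.001]
wrist_force: [2.1, 0.8, -0.5]
gripper_width: 0.86
```

Run:
```python
from h import *
st(); t=snapshot("top")
w=blob(t,(0,0,120),(179,60,255),(240,270,400,350),.008); print(w); print(plan([.4648,-.0358,.12],0))
```

```text
t 48.5 pos [0.6153 0.2896 0.1622] xaxis [0.996 0.093 0.002] z [ 0.002  0.002 -1.   ] w 74.8mm F [ 2.1  0.8 -0.5] q [-0.44  0.43 -0.09  1.46  0.04  1.25 -2.01]
[464.4 -35.8  42.7  39.8  -1.8]
[-18.443, 31.203, 4.807, -0.007, -0.013, 0.093]
```

>>> {"api": "play_rows", "payload": {"commands": [[-5, 10, 0, 0, 0, 0.03, 7.5], [-9, 18, 2, 0, 0, 0.05, 7.5], [-18.4, 31.2, 4.8, 0, 0, 0.093, 7.5], [-18.4, 31.2, 4.8, 0, 0, 0.093, 7.5], [-18.4, 31.2, 4.8, 0, 0, 0.093, 7.5], [-18.4, 31.2, 4.8, 0, 0, 0.093, 7.5], [-18.4, 31.2, 4.8, 0, 0, 0.093, 7.5], [-18.4, 31.2, 4.8, 0, 0, 0.093, 7.5], [-18.4, 31.2, 4.8, 0, 0, 0.093, 7.5], [-18.4, 31.2, 4.8, 0, 0, 0.093, 7.5]]}}

```text
t: 49.5
eef_pos: [0.4618, -0.0375, 0.1118]
tool_rot: [1.0, -0.0, 0.002, -0.001]
wrist_force: [-0.5, 0.3, 0.1]
gripper_width: 0.86
```

Run:
```python
from h import *
st(); t=snapshot("top"); np.savez("top15.npz",**{k:np.array(v) for k,v in t.items()})
h=cv2.cvtColor(t["frame"],cv2.COLOR_RGB2HSV); m=cv2.inRange(h,(20,140,90),(27,255,255)); k=np.zeros_like(m);k[185:285,100:180]=255;m&=k
m=cv2.morphologyEx(m,cv2.MORPH_OPEN,np.ones((2,2)));m=cv2.morphologyEx(m,cv2.MORPH_CLOSE,np.ones((7,7)))
c=max(cv2.findContours(m,0,cv2.CHAIN_APPROX_NONE)[0],key=cv2.contourArea); print("stack",rect(cast(t,c[:,0],.02)[:,:2]),"n groove px",int((cv2.inRange(h,(0,0,0),(179,255,110))&k>0).sum()))
wrist_blobs((0,0,120),(179,60,255),.008)
print(plan([.4648,-.0358,.0025],0))
```

```text
t 49.5 pos [ 0.4618 -0.0375  0.1118] xaxis [ 1.    -0.     0.003] z [ 0.003  0.002 -1.   ] w 74.8mm F [-0.5  0.3  0.1] q [-0.08  0.05  0.07  2.05 -0.01  1.05 -1.58]
stack [564.8 281.4  11.3   2.   12.9] n groove px 349
(293, 211, 56, 37) [470.5 -39.9  41.3  27.1  88.6]
[0.239, -0.06, 10.916, -0.002, -0.003, 0.002]
```

>>> {"api": "play_rows", "payload": {"commands": [[0.16, 0.1, 6, 0, 0, 0, 7.5], [0.16, 0.1, 10.85, 0, 0, 0, 7.5], [0.16, 0.1, 10.85, 0, 0, 0, 7.5], [0.16, 0.1, 10.85, 0, 0, 0, 3], [0.16, 0.1, 10.85, 0, 0, 0, 3], [0.16, 0.1, 10.85, 0, 0, 0, 3], [0.16, 0.1, 10.85, 0, 0, 0, 3], [0.16, 0.1, 10.85, 0, 0, 0, 3], [0.16, 0.1, 10.85, 0, 0, 0, 3], [0.16, 0.1, 8, 0, 0, 0, 3]]}}

```text
t: 50.6
eef_pos: [0.4603, -0.0387, 0.0289]
tool_rot: [1.0, 0.0, -0.002, -0.001]
wrist_force: [-0.2, -0.1, 0.0]
gripper_width: 0.482
```

Run:
```python
from h import *
st(); print(plan([.615,.29,.10],5.3))
t=dict(np.load("top15.npz")); h=cv2.cvtColor(t["frame"],cv2.COLOR_RGB2HSV)
m=cv2.inRange(h,(18,110,190),(30,255,255)); k=np.zeros_like(m);k[185:285,100:180]=255;m&=k
m=cv2.morphologyEx(m,cv2.MORPH_CLOSE,np.ones((5,5)));m=cv2.morphologyEx(m,cv2.MORPH_OPEN,np.ones((9,9)))
c=max(cv2.findContours(m,0,cv2.CHAIN_APPROX_NONE)[0],key=cv2.contourArea); print("stack",rect(cast(t,c[:,0],.02)[:,:2]),cv2.boundingRect(c))
a=cv2.resize(t["frame"][185:285,90:190],(400,400),interpolation=cv2.INTER_CUBIC); cv2.imwrite("pics/t15.png",np.hstack([a,cv2.resize(t["frame"][290:390,130:230],(400,400))])[:,:,::-1])
```

```text
t 50.6 pos [ 0.4603 -0.0387  0.0289] xaxis [ 1.     0.    -0.004] z [-0.004  0.002 -1.   ] w 41.9mm F [-0.2 -0.1  0. ] q [-0.08  0.16  0.08  2.12 -0.02  0.87 -1.57]
[15.44, -32.882, -7.118, -0.002, 0.004, -0.092]
stack [614.9 285.4 106.3  47.5   1.5] (124, 204, 28, 60)
```

View pics/t15.png

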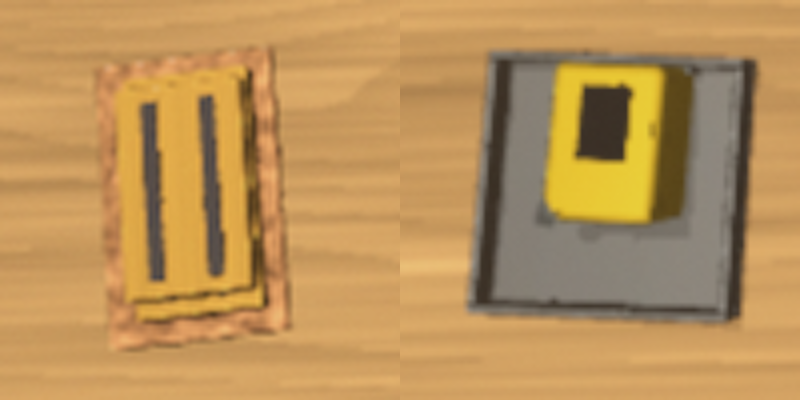

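The last picture shows gate B on gate A with grooves up, and the shell upright inside the tray. I'll compute gate B's centre for the washer.

Run:
```python
from h import *
t=dict(np.load("top15.npz")); f=lambda p:np.array(p)/4+[90,185]
B=rect(cast(t,f([[118,84],[241,74],[253,289],[130,301]]),.02)[:,:2]); print(B)
print("A near edge",cast(t,f([[138,319],[266,306]]),.012).round(4).tolist(),"pad",rect(cast(t,f([[97,64],[270,48],[291,327],[110,348]]),.004)[:,:2]))
st(); wrist_blobs((0,0,120),(179,60,255),.035)
print(plan([B[0]/1e3-.001,B[1]/1e3,.10],5.3))
```

```text
[617.6 288.   98.9  55.    4.6]
A near edge [[0.56, 0.3102, 0.012], [0.5639, 0.2536, 0.012]] pad [616.9 290.8 130.5  80.9   4.8]
t 50.6 pos [ 0.4603 -0.0387  0.0289] xaxis [ 1.     0.    -0.004] z [-0.004  0.002 -1.   ] w 41.9mm F [-0.2 -0.1  0. ] q [-0.08  0.16  0.08  2.12 -0.02  0.87 -1.57]
[15.277, -32.714, -6.443, -0.002, -0.003, -0.093]
```

>>> {"api": "play_rows", "payload": {"commands": [[0, 0, -4, 0, 0, 0, 3], [2, -2, -7, 0, 0, 0, 3], [15.3, -32.8, -7, 0, 0, -0.09, 3], [15.3, -32.8, -7, 0, 0, -0.09, 3], [15.3, -32.8, -7, 0, 0, -0.09, 3], [15.3, -32.8, -7, 0, 0, -0.09, 3], [15.3, -32.8, -7, 0, 0, -0.09, 3], [15.3, -32.8, -7, 0, 0, -0.09, 3], [15.3, -32.8, -7, 0, 0, -0.09, 3], [15.3, -32.8, -7, 0, 0, -0.09, 3]]}}

```text
t: 51.65
eef_pos: [0.6153, 0.2957, 0.1011]
tool_rot: [0.999, 0.048, 0.0, -0.002]
wrist_force: [-0.4, 0.7, 0.1]
gripper_width: 0.484
```

Run:
```python
from h import *
st(); wrist_blobs((0,0,120),(179,60,255),.10,rowmax=480,amin=150); print(plan([.615,.2888,.05],5.3),plan([.615,.2888,.0225],5.3))
```

```text
t 51.6 pos [0.6153 0.2957 0.1011] xaxis [0.995 0.096 0.001] z [ 0.001  0.005 -1.   ] w 42.1mm F [-0.4  0.7  0.1] q [-0.45  0.48 -0.09  1.51  0.04  1.15 -2.02]
(276, 283, 26, 9) [617.5 308.7  12.1   4.1 -83.9]
(295, 257, 49, 12) [631.4 295.5  22.5   5.4 -82.6]
[-0.063, 0.352, 5.104, -0.003, -0.001, 0.001] [-0.065, 0.359, 7.854, -0.003, -0.001, 0.001]
```

>>> {"api": "play_rows", "payload": {"commands": [[0, 0.35, 2, 0, 0, 0, 3], [0, 0.35, 4, 0, 0, 0, 3], [0, 0.35, 6, 0, 0, 0, 3], [0, 0.35, 6, 0, 0, 0, 3], [0, 0.35, 6, 0, 0, 0, 3]]}}

```text
t: 52.2
eef_pos: [0.6163, 0.2846, 0.0423]
tool_rot: [0.999, 0.044, 0.001, -0.001]
wrist_force: [0.3, -0.3, -0.2]
gripper_width: 0.481
```

Run:
```python
from h import *
st(); print(plan([.6155,.2888,.0225],5.3))
```

```text
t 52.2 pos [0.6163 0.2846 0.0423] xaxis [0.996 0.089 0.001] z [ 0.001  0.001 -1.   ] w 41.9mm F [ 0.3 -0.3 -0.2] q [-0.44  0.53 -0.08  1.57  0.05  1.04 -2.01]
[-0.042, -0.421, 1.979, -0.001, -0.001, -0.004]
```

>>> {"api": "play_rows", "payload": {"commands": [[0, -0.42, 1, 0, 0, 0, 3], [0, -0.42, 1.8, 0, 0, 0, 3], [0, -0.42, 2, 0, 0, 0, 3], [0, -0.42, 2, 0, 0, 0, 3], [0, -0.42, 2, 0, 0, 0, 6], [0, -0.42, 2, 0, 0, 0, 6], [0, -0.42, 2, 0, 0, 0, 6], [0, -0.42, -3, 0, 0, 0, 6], [0, -0.42, -8, 0, 0, 0, 6], [0, -0.42, -13, 0, 0, 0, 6]]}}

```text
t: 53.2
eef_pos: [0.6154, 0.2892, 0.1734]
tool_rot: [0.999, 0.045, 0.0, -0.001]
wrist_force: [0.9, -0.2, 0.3]
gripper_width: 0.686
```

>>> {"api": "play_rows", "payload": {"commands": [[-3, 15, -3, 0, 0, 0.05, 6], [-3, 15, -3, 0, 0, 0.05, 6], [-6, 30, -3, 0, 0, 0.1, 6], [-6, 30, -3, 0, 0, 0.1, 6], [-6, 30, -3, 0, 0, 0.1, 6], [-6, 30, -3, 0, 0, 0.1, 6], [-6, 30, -3, 0, 0, 0.1, 6], [-6, 30, -3, 0, 0, 0.1, 6], [-6, 30, -3, 0, 0, 0.1, 6]]}}

```text
t: 54.1
eef_pos: [0.5828, -0.013, 0.2012]
tool_rot: [1.0, -0.004, 0.001, -0.001]
wrist_force: [0.8, 1.0, -0.5]
gripper_width: 0.69
```

Run:
```python
from h import *
st(); t=snapshot("top"); np.savez("top16.npz",**{k:np.array(v) for k,v in t.items()})
print("wash",blob(t,(0,0,120),(179,60,255),(100,185,180,285),.028),blob(t,(0,0,120),(179,60,255),(270,280,370,340),.008))
s=t; h=cv2.cvtColor(t["frame"],cv2.COLOR_RGB2HSV)
m=cv2.inRange(h,(19,120,90),(30,255,255)); k=np.zeros_like(m);k[190:280,105:175]=255;m&=k
m=cv2.morphologyEx(m,cv2.MORPH_OPEN,np.ones((2,2)));m=cv2.morphologyEx(m,cv2.MORPH_CLOSE,np.ones((9,9)))
c=max(cv2.findContours(m,0,cv2.CHAIN_APPROX_NONE)[0],key=cv2.contourArea); print("stack",rect(cast(t,c[:,0],.018)[:,:2]))
print("shell",blob(t,(22,150,60),(34,255,255),(140,295,225,380),.056))
```

```text
t 54.1 pos [ 0.5828 -0.013   0.2012] xaxis [ 1.    -0.009  0.001] z [ 0.001  0.003 -1.   ] w 60.0mm F [ 0.8  1.  -0.5] q [-0.11  0.21  0.06  1.67 -0.02  1.26 -1.62]
wash [617.4 289.9  47.6  45.3  80. ] None
stack [620.7 298.4 125.2  81.8   5.6]
shell None
```

Run:
```python
from h import *
t=dict(np.load("top16.npz")); h=cv2.cvtColor(t["frame"],cv2.COLOR_RGB2HSV); print(h[300:372:8,150:222:8,0].tolist()); print(h[300:372:8,150:222:8,2].tolist())
for n,roi in (("scene",(300,120,480,240)),("top",(130,280,260,400))):
    s=snapshot(n); hh=cv2.cvtColor(s["frame"],cv2.COLOR_RGB2HSV); m=cv2.inRange(hh,(20,130,40),(36,255,255)); k=np.zeros_like(m);k[roi[1]:roi[3],roi[0]:roi[2]]=255; m&=k; m=cv2.morphologyEx(m,cv2.MORPH_OPEN,np.ones((3,3)))
    cs=cv2.findContours(m,0,2)[0]; print(n,[(cv2.boundingRect(c),cv2.contourArea(c)) for c in cs if cv2.contourArea(c)>60])
```

```text
[[20, 20, 7, 6, 5, 4, 5, 4, 4], [19, 16, 7, 6, 5, 5, 5, 4, 4], [17, 16, 7, 5, 5, 4, 4, 5, 4], [16, 16, 6, 6, 5, 4, 5, 4, 4], [17, 17, 6, 6, 5, 5, 5, 4, 4], [18, 16, 7, 6, 5, 5, 5, 4, 4], [14, 14, 6, 6, 5, 5, 5, 4, 4], [11, 11, 6, 5, 5, 5, 5, 4, 4], [12, 7, 6, 6, 4, 5, 4, 5, 4]]
[[243, 244, 110, 122, 129, 137, 138, 141, 145], [241, 163, 112, 124, 130, 135, 138, 140, 143], [226, 172, 114, 126, 131, 135, 139, 140, 144], [210, 184, 116, 124, 132, 135, 139, 140, 145], [198, 181, 117, 125, 132, 136, 138, 141, 145], [168, 182, 117, 128, 131, 135, 138, 141, 144], [133, 170, 119, 127, 131, 136, 139, 141, 144], [83, 146, 120, 127, 132, 137, 140, 141, 144], [82, 112, 122, 128, 135, 134, 140, 141, 145]]
scene [((370, 157, 36, 34), 877.5)]
top []
```

```bash
python3 -c "
from h import *
st(); print(job_done())"
```

```text
t 54.2 pos [ 0.5829 -0.0124  0.2011] xaxis [ 1.    -0.007  0.001] z [ 0.001  0.002 -1.   ] w 59.6mm F [-0.2  0.9 -0.6] q [-0.11  0.21  0.06  1.67 -0.02  1.26 -1.62]
the job is handed in; nothing more can be done
None
```

I finished the job and handed it in at 54 s. Only gates A and B were present; gate C was absent.

- **Shell:** it stands upright in the grey tray. Partway through it shifted about 16 mm towards the tray's far wall, probably the announced knock, and I left it there.
- **Gates:** I stood gate A, then gate B, on a short end against the backstop. Each leaned 8–12° against it rather than standing dead upright. I regrasped each one, turned it grooves up, set it down on the counter between the backstop and the pad, then laid it on the pad.
- **Washer:** it lies on gate B, about 2 mm from its middle.

**Last checks**
- The last picture of the stack, taken before the washer went on, shows gate B on gate A with the grooves up. Both were within about 3 mm of the pad centre and about 1° of its direction.
- The washer measured (617, 290) mm against gate B's centre at (618, 288) mm.
- After the washer was placed, my automatic outline of the stack failed because it merged with the cork. The gates' final position rests on the earlier picture.
- At the end the arm hid the shell from the top camera. The scene camera still showed it in the tray.
- I did not check the bystander objects separately at the end.

**Things that went wrong**
- I tried to straighten gate A with the fingertips. The push reached about 55 N on x and 49 N on z at the wrist before I backed off. That is under the 120 N wrist limit, and the push was meant to be with the fingers only.
- My first tilted grip on gate B slid over its edge. I reopened and gripped again successfully.

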